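# Restock the wire-dispenser case

## Robot

A 7-joint arm with a two-finger parallel gripper is mounted at the origin on the work surface. World frame = base frame: x ahead of the robot, y to its left, z up, the work surface at z = 0. Lengths are in m, angles in rad, forces in N, time in s.
With the tool pointing down it reaches from about 0.425 to 0.875 m from the base axis. Payload 8.4 kg.
Tool frame: the origin (TCP) lies at the very end of the fingers, on their centre line; the grasp point (between the pads) lies 19 mm behind it; z points along the fingers, y is the line along which they close (so a half turn about z gives the same grasp; the last joint's range is limited). The gripper opens to 87 mm and grips with 3 to 60 N. Pads are 19 mm wide; open, the fingers measure 117 mm over their backs; the gripper's body (75 mm by 190 mm) begins 51 mm behind the grasp point.
Start: joints at [-1.325, 0.333, 0.04, 1.465, -0.013, 1.343, -0.059], TCP at [0.22, 0.612, 0.223] pointing down, gripper open.
Joint ranges: [-2.58, 2.58], [-0.38, 2.09], [-1.3, 1.39], [0.25, 2.4], [-1.5, 4.64], [0.08, 2.09], [-2.65, 2.65]. Speed limits (rad/s): [2.22, 2.22, 2.79, 2.79, 3.14, 3.14, 3.14].

## Interface

Orientations are given as a unit quaternion [w, x, y, z].
In Python, from bench import arm gives the robot as it stands. The module is installed in compiled form; this text tells all that it offers.
- The arm moves only by the shell command python3 -m pendant 'ROWS' [OPENING] [FORCE]. ROWS is JSON, a list of rows, each a list of 6 numbers: the shift along the tool's x, y, z in cm, then the turn, a rotation vector about the tool's x, y, z in rad. In form: [[x, y, z, rx, ry, rz], ...]. A call has 1 to 20 rows; each row shifts and turns the commanded pose from where the row before left it, along the tool's axes as they then stand; what a row does not reach is not made up. A row lasts 1/12 s, in which the tool goes at most 41.7 mm and 7.16 degrees, less where a joint would pass 70% of its speed; a pose out of reach is approached as far as the arm can. A call with a gripper value outside its range is refused whole. OPENING is the opening, from 0 (shut) to 1 (fully open), set as the call begins (- or left out, the last holds). The fingers move at their own pace and stop on an object; FORCE is the grip in N (left out, the last holds). Time passes only in rows, so rows that do not move let the fingers close. It gives the time, the measured TCP pose, the force, the opening and the grip force at its end, in the units of the state.
- arm.read_state(): the state, without advancing time (a new reading comes with each control period).
- arm.get_image(name): name is "scene" or "top" or "wrist"; returns a dict with "frame" (400x640x3 uint8, red, green, blue), "fx", "fy", "cx", "cy" (pixels), "R" (3x3) and "t" (3): a world point X has camera coordinates R X + t. Camera axes: x right, y down, z forward; pixel columns grow to the right and rows downward; lengths in m; the calibration is good to about 2 mm. A picture is of the moment at which its call begins. There is no depth.
- arm.finish_job(): hands the job in; it is judged then, once.
The state is a dict: "clock": time; "q": joint angles; "qvel": joint speeds; "effort": joint torques, N m; "position": TCP position; "eef_rot": TCP orientation; "ft_force": force on the tool from outside, world axes, zero at the start; "torque": the same for the moment, N m; "opening": finger opening in m; "finger_force": force on a finger pad.
Only numpy, scipy, OpenCV 4.12 (cv2) and the standard library are available. Lean on these libraries where they do the work, as an engineer would, in place of code of your own. Each camera call takes 0.05 s, during which the arm holds its last target. There are 200 camera calls.

## Task

Restock the wire dispenser: flip the hasp off its staple and swing it over to the front, clear of the lid, then raise the lid fully, upright or beyond, and leave it standing open. Push the spindle through the bore of every wire reel lying on the bench, carry them over on it and lay it down in the slots of the case's two end walls, its neck (between grip and shoulder) in one of them and all the reels hanging inside; then shut the lid and fold the hasp back down over the staple. Leave the other things on the bench where they are.

Things in the scene. Friction and masses are not known exactly. Their poses are not given: they have to be found in the camera images.
- case: Blue sheet-steel wire-dispenser case fixed to the bench: 104 mm front to back (x; -x is the front, facing the robot), 150 mm long (y), 88 mm high, walls 4 mm. Origin: centre of underside. Each end wall (y = -75..-71, +71..+75 mm) has at x = 0 a vertical 13 mm slot, open at the top, its bottom 45.5 mm up. The spindle lies in both along y, either way round: its neck in one slot, grip outside.
- slot_right (a point): Point on the axis of the seated spindle, in the end wall at the case's -y end: 50 mm above the bench (38 mm below the rim).
- slot_left (a point): The same in the end wall at the case's +y end.
- lid (a joint): Angle of the case's flat lid (104 x 150 x 5.5 mm, 200 g) about its hinge along the rear rim: 0 = shut, grows as it opens up and back, 1.57 = upright, stop at 1.8. Stiff hinge (0.15 N m): the lid stays at any angle where it is left.
- lid_hinge (a point): Point on the lid's hinge axis (parallel to the case's y), middle of the rear rim, 88.5 mm above the bench.
- lid_tab (a point): Grip point on the lid's left (+y) thumb tab: 20 mm wide (y), 5 mm thick, 29 mm out from the lid's front edge in the lid's plane, 48 mm left of the middle (a like tab: 48 mm right). The point is 17 mm out from the edge, 121 mm from the hinge axis, 3 mm above it when shut, and moves with the lid. Pinched by its sides (along y) the tab can turn in the fingers as the lid swings.
- hasp (a joint): Angle of the hasp strap, hinged at the middle of the case's front top edge (axis along the case's y): 0 = flat on the lid pointing rearward, the staple (steel loop 15 mm high on the lid, 24 mm behind the hasp hinge) through its slot; 1.57 = upright; 3.0 = stop, pointing to the front. Slightly stiff (0.03 N m): stays where left.
- hasp_hinge (a point): Point on the hasp's hinge axis, middle of the strap, 97.5 mm above the bench, 3 mm in front of the case's front face.
- hasp_lip (a point): Centre of the upturned finger lip at the free end of the hasp strap: plate 18 mm wide (along the case's y), 4 mm thick, 24 mm high, square to the strap (upright when shut, top edge 10.5 mm above this point, lid top 15.5 mm below), 47.5 mm from the hinge axis. Strap 18 mm wide, 46 mm long. Pinched by its sides (along y) the lip can turn in the fingers as the hasp swings.
- spindle: Loose spindle, 90 g: flat wooden grip 50 mm long, 24 mm wide (x), 9 mm thick (z); then a steel rod 9 mm thick, 170 mm long, round tip. 16 mm ahead of the grip the rod carries a flat shoulder (26 x 9 mm, 5 mm long) that reels cannot pass; the bare 16 mm is the neck. Origin: on the axis where rod meets grip; rod along +y, grip along -y. Starts flat on the bench, axis 4.5 mm up, tip roughly to +y.
- spindle_grip (a point): Middle of the spindle's wooden grip, on the axis, 25 mm behind the origin.
- spindle_tip (a point): Tip of the spindle rod, 170 mm ahead of the origin.
- spindle_mid (a point): Point on the rod's axis 81 mm ahead of the spindle's origin: at the case's middle when the spindle is seated with an end wall in the middle of its neck.
- reel1: Plastic reel of red hook-up wire. Hexagonal flanges 54 mm across the flats (62 mm over corners), 36 mm long over the flanges, through bore 20 mm across, 100 g. Origin: middle of the bore; its y is the bore's axis (both ends alike). It starts on the bench on one of its flats, bore level and 27 mm above the bench, roughly along the robot's y. May be absent.
- reel2: Another reel, the same. Hexagonal flanges 54 mm across the flats (62 mm over corners), 36 mm long over the flanges, through bore 20 mm across, 100 g. Origin: middle of the bore; its y is the bore's axis (both ends alike). It starts on the bench on one of its flats, bore level and 27 mm above the bench, roughly along the robot's y. May be absent.
- reel3: Another reel, the same. Hexagonal flanges 54 mm across the flats (62 mm over corners), 36 mm long over the flanges, through bore 20 mm across, 100 g. Origin: middle of the bore; its y is the bore's axis (both ends alike). It starts on the bench on one of its flats, bore level and 27 mm above the bench, roughly along the robot's y. May be absent.
- multimeter: Bystander: yellow multimeter, 150 x 76 x 38 mm, lying on the bench; leave it alone.
- tin: Bystander: round red tin, 92 mm across, 50 mm high; leave it alone.
- tape_roll: Bystander: roll of black tape, 100 mm across, 19 mm high, lying flat; leave it alone.
Things that resemble listed ones, but are neither listed nor needed, are in the scene too. Of the things that look like the spindle, the smaller one is meant.

How it is judged:
On the way, in this order (a step that is already met when the one before it is completed fails the run):
1. the hasp is off its staple and swung over to the front, the lid still shut (value of joint hasp above 1.8 rad and value of joint lid below 0.08 rad), for 0.2 s.
2. the lid is raised and stands open (value of joint lid above 1.4 rad and contact force between the fingers and lid below 0.5 N), for 0.3 s.
3. the spindle lies in both slots with every reel hanging on it inside the case, let go of (z of spindle_mid in the frame of case between 0.045 and 0.056 m and x of spindle_mid in the frame of case between -0.008 and 0.008 m and y of spindle_mid in the frame of case between -0.012 and 0.012 m and angle between the y axis of spindle and the y axis of case, either way round below 0.05 rad and x of reel1 in the frame of spindle between -0.01 and 0.01 m and z of reel1 in the frame of spindle between -0.01 and 0.01 m and y of reel1 in the frame of case between -0.057 and 0.057 m and x of reel1 in the frame of case between -0.025 and 0.025 m and z of reel1 in the frame of case between 0.03 and 0.058 m and x of reel2 in the frame of spindle between -0.01 and 0.01 m and z of reel2 in the frame of spindle between -0.01 and 0.01 m and y of reel2 in the frame of case between -0.057 and 0.057 m and x of reel2 in the frame of case between -0.025 and 0.025 m and z of reel2 in the frame of case between 0.03 and 0.058 m and x of reel3 in the frame of spindle between -0.01 and 0.01 m and z of reel3 in the frame of spindle between -0.01 and 0.01 m and y of reel3 in the frame of case between -0.057 and 0.057 m and x of reel3 in the frame of case between -0.025 and 0.025 m and z of reel3 in the frame of case between 0.03 and 0.058 m and value of joint lid above 1 rad and contact force between the fingers and spindle below 0.3 N), for 0.3 s.
4. the lid is shut over them (value of joint lid below 0.06 rad and value of joint hasp above 1.2 rad), for 0.2 s.
At the end, for the whole second after the job is handed in: Lid shut (0.06 rad), hasp folded over the staple (0.15 rad), spindle at rest in both slots (middle within 12 mm along and 8 mm across the case, axis 45 to 56 mm up, within 0.05 rad of the case's y), every reel from the bench hanging on it between the end walls (value of joint lid below 0.06 rad and value of joint hasp below 0.15 rad and z of spindle_mid in the frame of case between 0.045 and 0.056 m and x of spindle_mid in the frame of case between -0.008 and 0.008 m and y of spindle_mid in the frame of case between -0.012 and 0.012 m and angle between the y axis of spindle and the y axis of case, either way round below 0.05 rad and x of reel1 in the frame of spindle between -0.01 and 0.01 m and z of reel1 in the frame of spindle between -0.01 and 0.01 m and y of reel1 in the frame of case between -0.057 and 0.057 m and x of reel1 in the frame of case between -0.025 and 0.025 m and z of reel1 in the frame of case between 0.03 and 0.058 m and x of reel2 in the frame of spindle between -0.01 and 0.01 m and z of reel2 in the frame of spindle between -0.01 and 0.01 m and y of reel2 in the frame of case between -0.057 and 0.057 m and x of reel2 in the frame of case between -0.025 and 0.025 m and z of reel2 in the frame of case between 0.03 and 0.058 m and x of reel3 in the frame of spindle between -0.01 and 0.01 m and z of reel3 in the frame of spindle between -0.01 and 0.01 m and y of reel3 in the frame of case between -0.057 and 0.057 m and x of reel3 in the frame of case between -0.025 and 0.025 m and z of reel3 in the frame of case between 0.03 and 0.058 m and linear speed of spindle below 0.03 m/s); the robot touches nothing.
It fails at once if the lid is raised while the hasp is still folded over it (value of joint lid above 0.12 rad and value of joint hasp below 1.2 rad).
It fails at once if the multimeter is moved more than 4 cm (distance of multimeter from where it was at the start of the episode above 0.04 m).
It fails at once if the tin is moved more than 4 cm (distance of tin from where it was at the start of the episode above 0.04 m).
It fails at once if the tape roll is moved more than 4 cm (distance of tape_roll from where it was at the start of the episode above 0.04 m).
Of reel1, reel2, reel3 only 1 to 3 are there at a start; the rules pass over those that are not, and their reading is None.
At some moment in a run one of reel1, reel2, reel3 may be knocked a few centimetres aside while the robot is not near it.
It also fails if it takes over 210 s, if anything falls off the work surface, if the arm or the gripper's body presses on something with over 40 N, if the wrist force passes 120 N, or if a joint passes its speed limit or range.

## Working session

There is one attempt and no reset: what is moved stays moved. The work goes in short steps, Python scripts to look and compute and a shell command to move; the robot and the scene stay as the last step left them, time stands still between calls to the robot, and variables do not carry over. Pictures are saved under pics/ and viewed, at most 14 in all, crops included, and the job is handed in when it is done.

```bash
mkdir -p pics
python3 - <<'E'
from bench import arm
import cv2,json
for n in ["scene","top","wrist"]:
    d=arm.get_image(n)
    cv2.imwrite(f"pics/{n}0.png",cv2.cvtColor(d["frame"],cv2.COLOR_RGB2BGR))
    print(n,d["fx"],d["fy"],d["cx"],d["cy"],d["R"],d["t"])
print(arm.read_state())
E
```

```text
scene 464.84443406903847 464.84443406903847 320.8266397623955 194.9272187930251 [[ 8.42554895e-01  5.38609955e-01 -7.51861301e-04]
 [ 4.58465680e-01 -7.17915354e-01 -5.23838491e-01]
 [-2.82684399e-01  4.41017982e-01 -8.51817275e-01]] [-0.36813354 -0.18325056  1.42560467]
top 473.9511353260797 473.9511353260797 313.20026844887246 200.23506329579135 [[-0.01311513 -0.99982001 -0.01370923]
 [-0.99186461  0.01474449 -0.12644052]
 [ 0.1266199   0.01193941 -0.99187945]] [-0.00643444  0.47167858  1.51612671]
wrist 354.1683604730984 354.1683604730984 314.43065434529643 205.68167113536308 [[ 0.33712593  0.94145795 -0.00174444]
 [ 0.90875637 -0.3249306   0.26188158]
 [ 0.24598367 -0.08987235 -0.96509844]] [-0.64909935 -0.03195695  0.38984243]
{'clock': 0.15, 'q': array([-1.32523905,  0.33374517,  0.03990509,  1.46608812, -0.0134059 ,
        1.34332102, -0.05851958]), 'qvel': array([-0.00184481, -0.00296257,  0.00066163, -0.00269206, -0.00031939,
       -0.00044593,  0.00104073]), 'effort': array([ 3.60730177e-03, -6.56842589e+01,  1.33751370e+00, -4.04103434e+01,
       -5.97114908e-02,  4.16304159e-02,  1.34009770e-04]), 'position': array([0.21958744, 0.61137695, 0.22185647]), 'eef_rot': array([-6.73645453e-05,  1.71558360e-01,  9.85173746e-01, -6.44193851e-04]), 'ft_force': array([-0.61505305,  0.69849984,  0.2877877 ]), 'torque': array([-0.05208179, -0.01661578, -0.00796013]), 'finger_force': 0.0, 'opening': 0.08685743539580813}
```

View pics/top0.png

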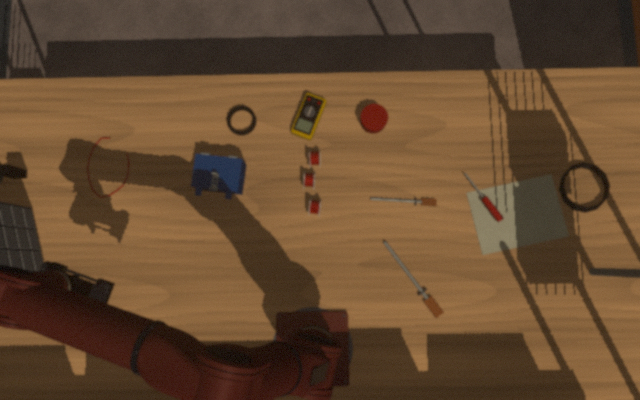

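View pics/scene0.png

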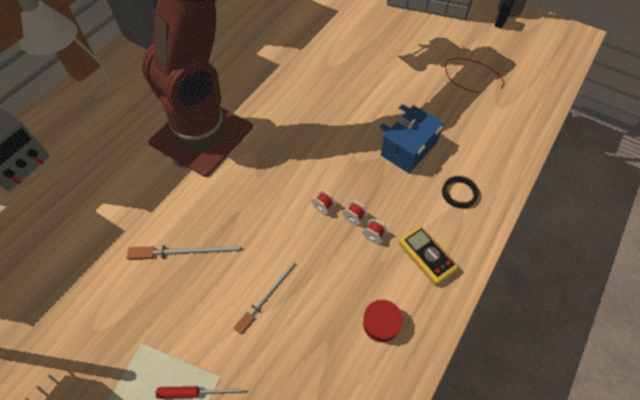

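Top view: case at (218,174); three reels at (315,157), (308,179) and (315,205); the small spindle runs from tip (370,198) to grip (436,202); the larger decoy is at (385,240)–(437,315). The scene view matches this: case (410,137), reels (322,202), (355,213), (374,232), small spindle (295,265)–(243,323). Next I'll write the helpers and get coarse positions.

```bash
cat > h.py <<'E'
import numpy as np,cv2
from scipy.spatial.transform import Rotation as Ro
from scipy.optimize import least_squares
from bench import arm
def rot(q): return Ro.from_quat([q[1],q[2],q[3],q[0]])
def ray(d,u,v):
    R=np.array(d["R"]);c=-R.T@d["t"]
    return c,R.T@np.array([(u-d["cx"])/d["fx"],(v-d["cy"])/d["fy"],1])
def plane(d,u,v,z):
    c,r=ray(d,u,v);return c+r*(z-c[2])/r[2]
def proj(d,X):
    p=np.array(d["R"])@X+d["t"];return np.array([d["fx"]*p[0]/p[2]+d["cx"],d["fy"]*p[1]/p[2]+d["cy"]])
def tri(obs):
    f=lambda X:np.concatenate([proj(d,X)-uv for d,uv in obs])
    s=least_squares(f,[0.55,0.1,0.05]);return s.x,np.abs(s.fun).max()
def snap(n,tag):
    d=arm.get_image(n);cv2.imwrite(f"pics/{tag}.png",cv2.cvtColor(d["frame"],cv2.COLOR_RGB2BGR))
    np.savez(f"pics/{tag}.npz",**{k:d[k] for k in d});return d
def load(tag): 
    z=np.load(f"pics/{tag}.npz");return {k:z[k] for k in z}
def crop(d,u0,v0,u1,v1,s):
    return cv2.resize(cv2.cvtColor(d["frame"],cv2.COLOR_RGB2BGR)[v0:v1,u0:u1],None,fx=s,fy=s,interpolation=cv2.INTER_CUBIC)
def to(p,R=None,pos=None,Rc=None):
    """shift (cm, tool axes) and rotvec from current (or given) pose to p,R"""
    s=arm.read_state();pos=s["position"] if pos is None else pos
    Rc=rot(s["eef_rot"]) if Rc is None else Rc
    R=Rc if R is None else R
    sh=Rc.inv().apply(np.array(p)-pos)*100;rv=(Rc.inv()*R).as_rotvec()
    return sh.round(2),rv.round(3)
def down(yaw,tilt=0):
    """tool pointing down, tool y at angle yaw from world x (about z)"""
    y=np.array([np.cos(yaw),np.sin(yaw),0]);z=np.array([0,0,-1.]);x=np.cross(y,z)
    return Ro.from_matrix(np.column_stack([x,y,z]))*Ro.from_rotvec([0,tilt,0])
E
python3 - <<'E'
from h import *
T=snap("top","top1");S=snap("scene","scene1");W=snap("wrist","wrist1")
a=crop(T,180,140,280,215,4);b=crop(S,360,90,460,165,4)
c=crop(T,290,140,440,215,4)
b2=crop(S,230,180,400,335,1.8)
m=np.zeros((600,800,3),np.uint8);m[:300,:400]=a;m[:300,400:]=b
m[300:600,:600]=c;m[300:300+b2.shape[0],500:500+b2.shape[1]][:,:]=b2[:300,:300]
cv2.imwrite("pics/m1.png",m)
for n,u,v,s,t,z in [("case",218,174,411,137,.09),("r",315,157,374,232,.03),("r",308,179,355,213,.03),("r",315,205,322,202,.03),("tip",370,198,295,265,.0045),("grip",428,202,243,323,.0045),("meter",309,115,428,255,.03),("tin",373,118,383,316,.05),("tape",241,120,460,191,.01)]:
    print(n,plane(T,u,v,z).round(3),plane(S,s,t,z).round(3),tri([(T,[u,v]),(S,[s,t])])[0].round(3))
s=arm.read_state();R=rot(s["eef_rot"]);C=-W["R"].T@W["t"]
print("cam in tool",R.inv().apply(C-s["position"]).round(3),(W["R"]@R.as_matrix()).round(2))
E
```

```text
case [0.552 0.286 0.09 ] [0.567 0.268 0.09 ] [0.559 0.294 0.057]
r [ 0.615 -0.021  0.03 ] [ 0.615 -0.02   0.03 ] [ 0.615 -0.021  0.032]
r [0.542 0.003 0.03 ] [0.544 0.003 0.03 ] [0.543 0.004 0.027]
r [ 0.456 -0.019  0.03 ] [ 0.451 -0.016  0.03 ] [ 0.454 -0.019  0.038]
tip [ 0.479 -0.201  0.004] [ 0.486 -0.2    0.005] [ 0.483 -0.199 -0.001]
grip [ 0.463 -0.392  0.004] [ 0.465 -0.391  0.004] [ 0.464 -0.391  0.004]
meter [ 0.759 -0.003  0.03 ] [ 0.763 -0.003  0.03 ] [ 0.762 -0.002  0.026]
tin [ 0.738 -0.213  0.05 ] [ 0.743 -0.21   0.05 ] [ 0.741 -0.211  0.051]
tape [0.751 0.228 0.01 ] [0.752 0.233 0.01 ] [0.752 0.228 0.016]
cam in tool [ 0.072 -0.    -0.162] [[ 0.    1.    0.  ]
 [-0.97  0.   -0.26]
 [-0.26 -0.    0.97]]
```

View pics/m1.png

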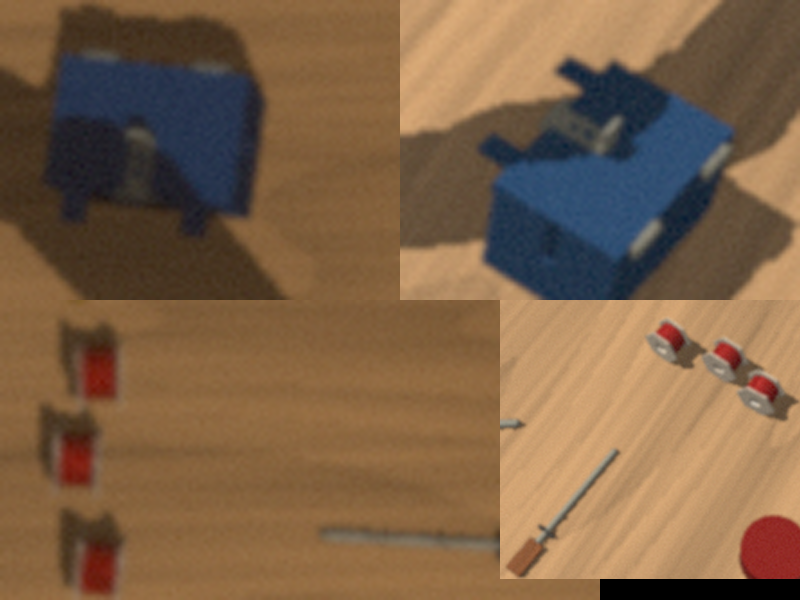

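The crops show the case's lid with the hasp in the middle and its tabs to the front. Three reels stand side by side with their bores along y, and the spindle points to +y. Next I'll bring the wrist camera over the case.

Run:
```python
from h import *
print(to([.545,.29,.24],down(np.pi/2)))
```

```text
(array([-41.49, -19.27,  -1.76]), array([-0.001, -0.   , -0.345]))
```

```bash
python3 -m pendant '[[-2.96,-1.376,-0.13,0,0,0],[-2.96,-1.376,-0.13,0,0,0],[-2.96,-1.376,-0.13,0,0,0],[-2.96,-1.376,-0.13,0,0,0],[-2.96,-1.376,-0.13,0,0,0],[-2.96,-1.376,-0.13,0,0,0],[-2.96,-1.376,-0.13,0,0,0],[-2.96,-1.376,-0.13,0,0,0],[-2.96,-1.376,-0.13,0,0,0],[-2.96,-1.376,-0.13,0,0,0],[-2.96,-1.376,-0.13,0,0,0],[-2.96,-1.376,-0.13,0,0,0],[-2.96,-1.376,-0.13,0,0,0],[-2.96,-1.376,-0.13,0,0,-0.0],[0,0,0,0,0,-0.0863],[0,0,0,0,0,-0.0863],[0,0,0,0,0,-0.0863],[0,0,0,0,0,-0.0863],[0,0,0,0,0,0]]'
python3 - <<'E'
from h import *
W=snap("wrist","w2");T=snap("top","t2")
m=np.zeros((600,800,3),np.uint8);m[:400,:640]=cv2.cvtColor(W["frame"],cv2.COLOR_RGB2BGR)
cv2.imwrite("pics/m2.png",m[:400,:640])
print(to([.545,.29,.24],down(np.pi/2)),(-W["R"].T@W["t"]).round(3))
E
```

```text
clock: 1.88
position: [0.5446, 0.2902, 0.2407]
eef_rot: [-0.0, -0.002, 1.0, -0.0]
ft_force: [0.7, -0.2, -0.7]
opening: 0.0867
finger_force: 0.0
(array([-0.04, -0.03,  0.07]), array([-0.   , -0.   , -0.003])) [0.473 0.29  0.402]
```

View pics/m2.png

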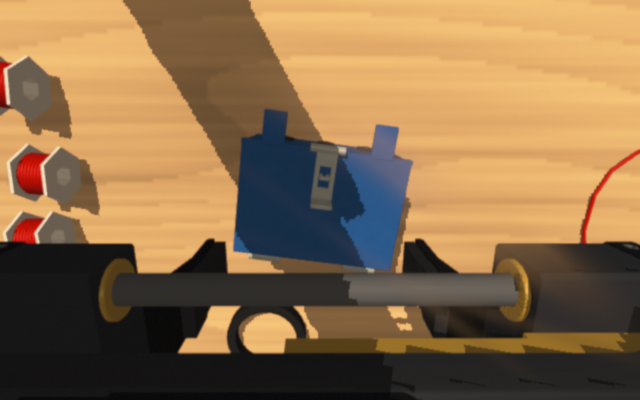

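The wrist view shows the lid corners near (241,137), (412,160), (392,270) and (234,252), with the tabs at (274,122) and (384,140) and the hasp at (322,175). I'll zoom in for exact corners.

Run:
```python
from h import *
W=load("w2");cv2.imwrite("pics/m3.png",crop(W,225,100,425,285,3.2))
```

```text
(no output)
```

View pics/m3.png

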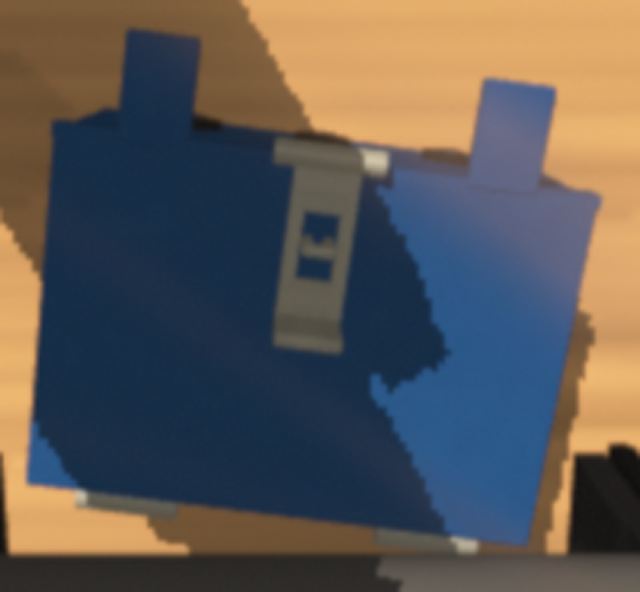

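Lid corners in the crop: (53,122), (600,197), (527,543), (28,483). Tab tips: (127,30), (201,38), (485,79), (555,88). I'll fit the case pose to these, leaving the height free.

```bash
cat >> h.py <<'E'
import json,os
def fitcase():
    W=load("w2")
    px=np.array([[53,122],[600,197],[527,543],[28,483],[127,30],[201,38],[485,79],[555,88]])/3.2+[225,100]-0.3
    M=np.array([[-52,-75],[-52,75],[52,75],[52,-75],[-81,-58],[-81,-38],[-81,38],[-81,58]])/1000
    def pts(p): 
        c,s=np.cos(p[2]),np.sin(p[2]);return np.column_stack([p[0]+c*M[:,0]-s*M[:,1],p[1]+s*M[:,0]+c*M[:,1],np.full(8,p[3])])
    f=lambda p:np.concatenate([proj(W,X) for X in pts(p)])-px.ravel()
    s=least_squares(f,[.555,.29,-.13,.09]);f3=lambda p:f([*p,.0937])
    s3=least_squares(f3,[.555,.29,-.13]);return s,s3
def case(): return np.array(json.load(open("case.json")))
def cw(p):
    """case frame -> world"""
    x,y,a=case();return np.array([x+np.cos(a)*p[0]-np.sin(a)*p[1],y+np.sin(a)*p[0]+np.cos(a)*p[1],p[2]])
E
python3 - <<'E'
from h import *
s,s3=fitcase();print(s.x.round(4),s.fun.round(1));print(s3.x.round(4),s3.fun.round(1))
json.dump(list(s3.x),open("case.json","w"))
T=load("t2");S=load("scene1")
for n,X in [("lip",[-.055+.046,0,.109]),("hh",[-.055,0,.0975])]: print(n,cw(X).round(4),((proj(load("w2"),cw(X))-[225,100])*3.2).round(1))
a=case()[2]; lip=cw([-.009,0,.109])
R=down(np.pi/2+a)
print(to([*lip[:2],.18],R))
for n,im,o in (("t",T,(180,140)),("s",S,(360,90))):
  print(n,[((proj(im,cw([x,y,.0937]))-o)*4).round(0) for x,y in ((-.052,-.075),(-.052,.075),(.052,.075),(.052,-.075))])
E
```

```text
[ 0.5593  0.2947 -0.1267  0.0905] [ 0.5  1.9 -0.9  1.1 -0.   0.2 -0.3 -0.3  0.1 -1.   0.3 -0.3 -0.4 -1.
  0.6 -0.7]
[ 0.559   0.2946 -0.1267] [-0.4  1.8  0.   1.3  0.6  1.3 -1.2  0.7 -0.6 -1.4 -0.1 -0.7  0.1 -1.3
  1.4 -1. ]
lip [0.5501 0.2957 0.109 ] [306.6 330.3]
hh [0.5044 0.3016 0.0975] [329.4 154.2]
(array([-0.55,  0.54,  6.07]), array([-0.   , -0.   ,  0.124]))
t [array([226., 202.]), array([ 38., 181.]), array([57., 52.]), array([243.,  73.])]
s [array([ 90., 182.]), array([210.,  59.]), array([332., 129.]), array([214., 258.])]
```

The case fit gives z_top 0.0905 ± 0.003 against 0.0937 nominal, which is consistent. I'll move above the lip and check from a second height.

```bash
python3 -m pendant '[[-0.14,0.135,2.2,0,0,0],[-0.14,0.135,2.2,0,0,0],[-0.14,0.135,2.2,0,0,0],[-0.13,0.135,2.0,0,0,0],[0,0,0,0,0,0.062],[0,0,0,0,0,0.062],[0,0,0,0,0,0],[0,0,0,0,0,0]]' 0.5 15
python3 - <<'E'
from h import *
W=snap("wrist","w3")
cv2.imwrite("pics/m4.png",crop(W,170,20,450,230,2.8))
lip=cw([-.009,0,.109]);a=case()[2]
print(to([*lip[:2],.100],down(np.pi/2+a)))
for X in [[-.009,-.009,.1195],[-.009,.009,.1195],[-.055,0,.0975],[-.081,38e-3,.094],[-.081,-38e-3,.094],[-.052,-.075,.0937],[-.052,.075,.0937]]: print(X,((proj(W,cw(X))-[170,20])*2.8).round(0))
E
```

```text
clock: 2.65
position: [0.5501, 0.2959, 0.1548]
eef_rot: [0.0, 0.062, 0.998, -0.0]
ft_force: [1.0, 0.7, 0.0]
opening: 0.0458
finger_force: 0.0
(array([ 0.01, -0.01,  5.5 ]), array([0.   , 0.   , 0.004]))
[-0.009, -0.009, 0.1195] [361. 604.]
[-0.009, 0.009, 0.1195] [447. 604.]
[-0.055, 0, 0.0975] [405. 373.]
[-0.081, 0.038, 0.094] [581. 251.]
[-0.081, -0.038, 0.094] [230. 249.]
[-0.052, -0.075, 0.0937] [ 71. 383.]
[-0.052, 0.075, 0.0937] [739. 385.]
```

View pics/m4.png

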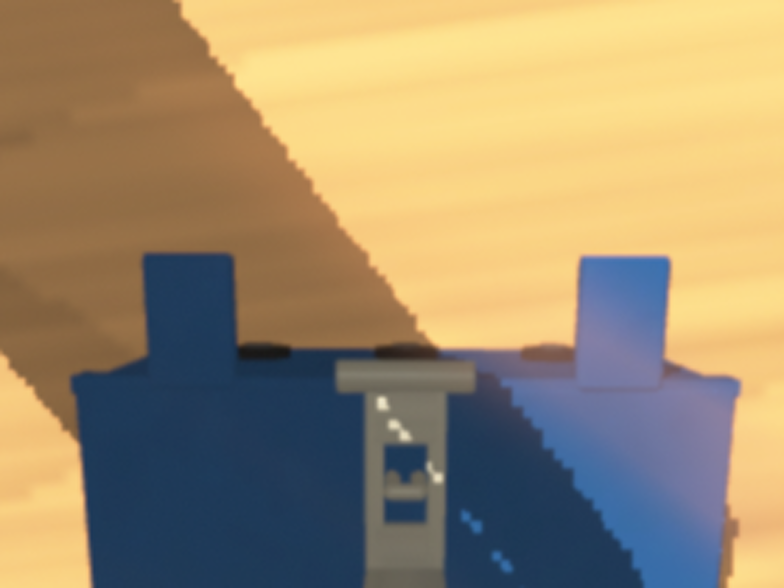

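The reprojection matches: tabs predicted at (581,251) and (230,249), seen at (579,258) and (235,255). Next I'll descend onto the lip and pinch it.

```bash
python3 -m pendant '[[0,0,1.1,0,0,0],[0,0,1.1,0,0,0],[0,0,1.1,0,0,0],[0,0,1.1,0,0,0],[0,0,1.0,0,0,0],[0,0,0,0,0,0]]' 0.5 15
python3 -m pendant '[[0,0,0,0,0,0],[0,0,0,0,0,0],[0,0,0,0,0,0],[0,0,0,0,0,0],[0,0,0,0,0,0]]' 0 15
python3 - <<'E'
import numpy as np
al=np.radians(np.linspace(14,172,20));x=4.75*np.cos(al);z=4.75*np.sin(al)
print(np.column_stack([-np.diff(x),-np.diff(z)]).round(2).tolist())
E
```

```text
clock: 3.2
position: [0.5486, 0.2949, 0.0976]
eef_rot: [-0.002, 0.062, 0.998, -0.001]
ft_force: [-0.6, 0.0, 0.4]
opening: 0.0442
finger_force: 0.0
clock: 3.62
position: [0.5504, 0.2959, 0.1013]
eef_rot: [0.0, 0.062, 0.998, 0.0]
ft_force: [0.7, -3.5, 1.1]
opening: 0.0183
finger_force: 2.6
[[0.21, -0.65], [0.31, -0.62], [0.39, -0.57], [0.47, -0.5], [0.54, -0.43], [0.59, -0.35], [0.64, -0.26], [0.67, -0.16], [0.69, -0.06], [0.69, 0.04], [0.68, 0.14], [0.65, 0.23], [0.61, 0.32], [0.56, 0.41], [0.49, 0.48], [0.42, 0.55], [0.33, 0.6], [0.24, 0.65], [0.15, 0.67]]
```

The fingers stopped at 18.3 mm, which is the lip's width, so I'll swing the hasp.

```bash
python3 -m pendant '[[0,0,0,0,0,0],[0.21,0,-0.65,0,0,0],[0.31,0,-0.62,0,0,0],[0.39,0,-0.57,0,0,0],[0.47,0,-0.5,0,0,0],[0.54,0,-0.43,0,0,0],[0.59,0,-0.35,0,0,0],[0.64,0,-0.26,0,0,0],[0.67,0,-0.16,0,0,0],[0.69,0,-0.06,0,0,0],[0.69,0,0.04,0,0,0],[0.68,0,0.14,0,0,0]]'
python3 -m pendant '[[0.65,0,0.23,0,0,0],[0.61,0,0.32,0,0,0],[0.56,0,0.41,0,0,0],[0.49,0,0.48,0,0,0],[0.42,0,0.55,0,0,0],[0.33,0,0.6,0,0,0],[0.24,0,0.65,0,0,0],[0.15,0,0.67,0,0,0],[0,0,0,0,0,0],[0,0,0,0,0,0]]'
```

```text
clock: 4.62
position: [0.4914, 0.3033, 0.1358]
eef_rot: [0.0, 0.062, 0.998, 0.0]
ft_force: [1.3, -0.2, 3.9]
opening: 0.0176
finger_force: 15.0
clock: 5.45
position: [0.4562, 0.3077, 0.0946]
eef_rot: [-0.001, 0.061, 0.998, -0.0]
ft_force: [-5.0, 3.8, 0.8]
opening: 0.0179
finger_force: 15.0
```

```bash
python3 -m pendant '[[0,0,0,0,0,0],[0,0,0,0,0,0],[0,0,0,0,0,0],[0,0,-1,0,0,0],[0,0,-2,0,0,0],[0,0,-2,0,0,0],[0,0,-2,0,0,0],[0,0,0,0,0,0]]' 0.45 20
python3 - <<'E'
from h import *
W=snap("wrist","w5");cv2.imwrite("pics/w5.png",crop(W,120,60,520,360,2))
T=snap("scene","s5");cv2.imwrite("pics/m5.png",np.vstack([crop(W,100,30,500,230,2)[:,:800],np.hstack([crop(T,350,80,450,130,4),crop(T,370,90,470,140,4)])]))
t=cw([-.069,.048,.0915]);print(t,to([*t[:2],.12],down(np.pi/2+case()[2])))
E
```

```text
clock: 6.12
position: [0.4596, 0.3081, 0.1706]
eef_rot: [0.002, 0.062, 0.998, 0.002]
ft_force: [0.9, 1.0, 0.2]
opening: 0.0392
finger_force: 0.0
[0.49660221 0.3509382  0.0915    ] (array([-3.26,  4.8 ,  4.72]), array([0.001, 0.002, 0.003]))
```

View pics/m5.png

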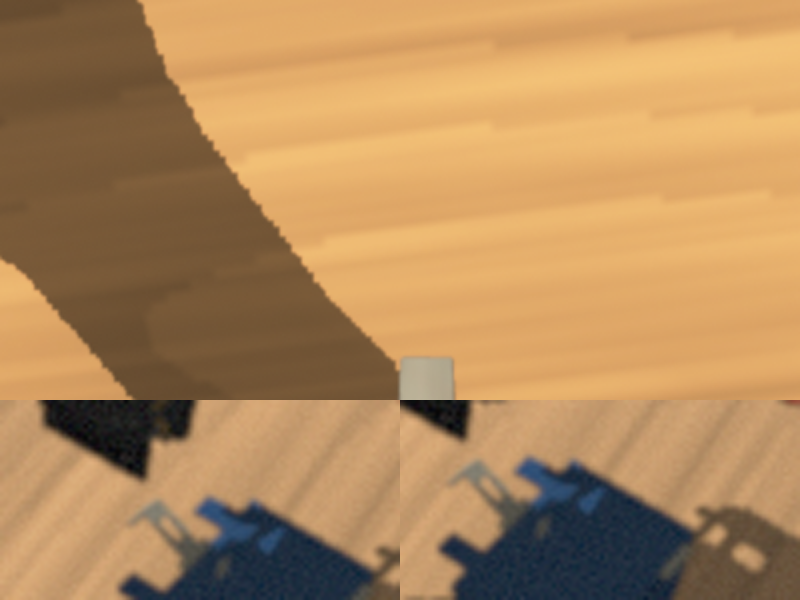

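The hasp now points to the front and the lid is still shut. Next is the left tab.

```bash
python3 -m pendant '[[-1.63,2.4,0,0,0,0],[-1.63,2.4,0,0,0,0],[0,0,2.36,0,0,0],[0,0,2.36,0,0,0],[0,0,1.8,0,0,0],[0,0,1.8,0,0,0],[0,0,0,0,0,0],[0,0,0,0,0,0]]' 0.38 20
python3 -m pendant '[[0,0,0,0,0,0],[0,0,0,0,0,0],[0,0,0,0,0,0],[0,0,0,0,0,0]]' 0 20
python3 - <<'E'
from h import *
print(to(cw([-.069,.048,.083])))
a0=np.arctan2(3,121);al=a0+np.linspace(0,1.70,25);x=-12.1*np.cos(al);z=12.1*np.sin(al)
print(np.column_stack([-np.diff(x),-np.diff(z)]).round(2).tolist())
E
```

```text
clock: 6.88
position: [0.495, 0.35, 0.0814]
eef_rot: [-0.001, 0.062, 0.998, -0.001]
ft_force: [-0.5, -0.0, 0.4]
opening: 0.0328
finger_force: 0.0
clock: 7.22
position: [0.4963, 0.3511, 0.0839]
eef_rot: [0.001, 0.062, 0.998, 0.001]
ft_force: [-0.6, -1.0, 3.9]
opening: 0.0197
finger_force: 20.0
(array([-0.03, -0.02,  0.09]), array([0., 0., 0.]))
[[-0.05, -0.86], [-0.11, -0.85], [-0.17, -0.84], [-0.23, -0.83], [-0.29, -0.81], [-0.35, -0.78], [-0.4, -0.76], [-0.45, -0.73], [-0.5, -0.69], [-0.55, -0.66], [-0.6, -0.62], [-0.64, -0.57], [-0.68, -0.53], [-0.71, -0.48], [-0.74, -0.42], [-0.77, -0.37], [-0.8, -0.32], [-0.82, -0.26], [-0.83, -0.2], [-0.85, -0.14], [-0.85, -0.08], [-0.86, -0.02], [-0.86, 0.04], [-0.85, 0.1]]
```

```bash
python3 -m pendant '[[-0.05,0,-0.86,0,0,0],[-0.11,0,-0.85,0,0,0],[-0.17,0,-0.84,0,0,0],[-0.23,0,-0.83,0,0,0],[-0.29,0,-0.81,0,0,0],[-0.35,0,-0.78,0,0,0],[-0.4,0,-0.76,0,0,0],[-0.45,0,-0.73,0,0,0],[-0.5,0,-0.69,0,0,0],[-0.55,0,-0.66,0,0,0],[-0.6,0,-0.62,0,0,0],[-0.64,0,-0.57,0,0,0]]'
python3 -m pendant '[[-0.68,0,-0.53,0,0,0],[-0.71,0,-0.48,0,0,0],[-0.74,0,-0.42,0,0,0],[-0.77,0,-0.37,0,0,0],[-0.8,0,-0.32,0,0,0],[-0.82,0,-0.26,0,0,0],[-0.83,0,-0.2,0,0,0],[-0.85,0,-0.14,0,0,0],[-0.85,0,-0.08,0,0,0],[-0.86,0,-0.02,0,0,0],[-0.86,0,0.04,0,0,0],[-0.85,0,0.1,0,0,0],[0,0,0,0,0,0]]'
```

```text
clock: 8.22
position: [0.5389, 0.3455, 0.1734]
eef_rot: [-0.0, 0.062, 0.998, -0.0]
ft_force: [-4.7, 1.6, 0.5]
opening: 0.0195
finger_force: 20.0
clock: 9.3
position: [0.6381, 0.3327, 0.202]
eef_rot: [0.003, 0.063, 0.998, 0.001]
ft_force: [1.3, 0.8, 8.1]
opening: 0.0197
finger_force: 20.0
```

```bash
python3 -m pendant '[[0,0,0,0,0,0],[0,0,0,0,0,0],[0,0,0,0,0,0],[0,0,-1,0,0,0],[0,0,-3,0,0,0],[0,0,-3,0,0,0],[0,0,-3,0,0,0],[0,0,0,0,0,0]]' 0.45 20
python3 - <<'E'
from h import *
S=snap("scene","s6");cv2.imwrite("pics/s6.png",crop(S,340,70,480,175,5))
print(to([.54,-.13,.30],down(0)), arm.read_state()["q"])
E
```

```text
clock: 9.97
position: [0.6361, 0.3342, 0.3075]
eef_rot: [0.004, 0.062, 0.998, 0.003]
ft_force: [1.0, 0.4, 1.6]
opening: 0.039
finger_force: 0.0
(array([  3.78, -47.22,   0.24]), array([0.007, 0.002, 1.447])) [-0.72625494  0.45888747  0.28335714  1.14914192 -0.1242774   1.54276414
  0.97879598]
```

View pics/s6.png

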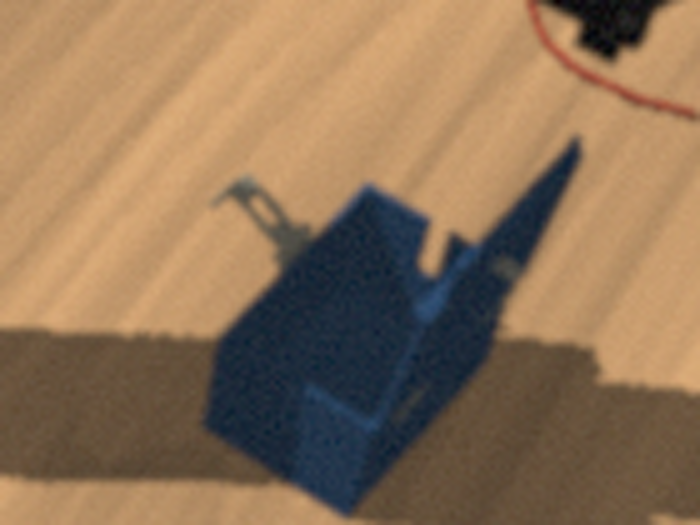

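The lid stands open past upright and the hasp is to the front. Next I'll go over to the reels and the spindle.

```bash
python3 -m pendant '[[0.29,-3.63,0,0,0,0],[0.29,-3.63,0,0,0,0],[0.29,-3.63,0,0,0,0],[0.29,-3.63,0,0,0,0],[0.29,-3.63,0,0,0,0],[0.29,-3.63,0,0,0,0],[0.29,-3.63,0,0,0,0],[0.29,-3.63,0,0,0,0],[0.29,-3.63,0,0,0,0],[0.29,-3.63,0,0,0,0],[0.29,-3.63,0,0,0,0],[0.29,-3.63,0,0,0,0],[0.3,-3.66,0,0,0,0]]' 0.55 60
python3 -m pendant '[[0,0,0,0,0,0.12],[0,0,0,0,0,0.12],[0,0,0,0,0,0.12],[0,0,0,0,0,0.12],[0,0,0,0,0,0.12],[0,0,0,0,0,0.12],[0,0,0,0,0,0.12],[0,0,0,0,0,0.12],[0,0,0,0,0,0.12],[0,0,0,0,0,0.12],[0,0,0,0,0,0.12],[0,0,0,0,0,0.124],[0,0,0,0,0,0],[0,0,0,0,0,0]]'
python3 - <<'E'
from h import *
W=snap("wrist","w6")
print(to([.54,-.13,.30],down(0)),(-W["R"].T@W["t"]).round(3),to([.466,-.40,.30],down(-.08)))
E
```

```text
clock: 11.1
position: [0.5375, -0.1319, 0.2993]
eef_rot: [-0.0, 0.062, 0.998, 0.0]
ft_force: [0.7, 0.4, 0.4]
opening: 0.048
finger_force: 0.0
clock: 12.27
position: [0.5383, -0.1302, 0.2992]
eef_rot: [-0.0, 0.705, 0.71, -0.0]
ft_force: [-0.5, -0.1, 0.7]
opening: 0.0477
finger_force: 0.0
(array([ 0.02,  0.16, -0.07]), array([-0.   ,  0.   ,  0.008])) [ 0.538 -0.059  0.461] (array([-26.92,  -7.45,  -0.07]), array([-0.   ,  0.   ,  0.088]))
```

View pics/w6.png

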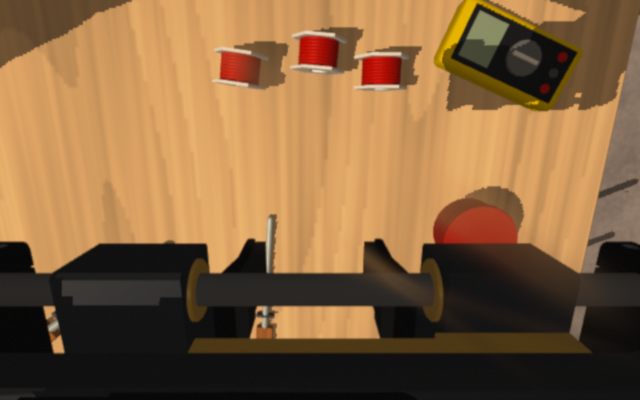

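Reels at (240,67), (318,51) and (381,70). The spindle runs from tip (271,215) through shoulder (266,315) to the grip front at (264.5,330).

Run:
```python
from h import *
W=load("w6");T=load("t2")
tip=plane(W,271,215,.0045);o=plane(W,265,329,.0045);print(tip,o,np.linalg.norm(tip-o))
d=tip-o;yaw=np.arctan2(-d[0],d[1]);u=d/np.linalg.norm(d);print("yaw",yaw)
for n,u0,v0 in (("L",240,67),("M",318,51),("R",381,70)): print(n,plane(W,u0,v0,.05))
g=tip-u*(.17+.030);print("grip",g, to([g[0],g[1],.2],down(yaw)))
print(tri([(W,[271,215]),(T,[370,198])]))
```

```text
[ 0.47982387 -0.19622786  0.0045    ] [ 0.46676069 -0.37188999  0.0045    ] 0.17614718456260295
yaw -0.07422873652732587
L [ 0.45590343 -0.01485335  0.05      ]
M [0.54051247 0.00193865 0.05      ]
R [ 0.60931887 -0.01667365  0.05      ]
grip [ 0.46499175 -0.39567712  0.0045    ] (array([-26.49,  -7.54,   9.93]), array([-0.   ,  0.   ,  0.082]))
(array([ 0.47886485, -0.19964912, -0.00542544]), np.float64(0.7051065471929974))
```

```bash
python3 -m pendant '[[-3.35,-0.944,1.2,0,0,0],[-3.35,-0.944,1.2,0,0,0],[-3.35,-0.944,1.2,0,0,0],[-3.35,-0.944,1.2,0,0,0],[-3.35,-0.944,1.2,0,0,0],[-3.35,-0.944,1.2,0,0,0],[-3.35,-0.944,1.2,0,0,0],[-3.35,-0.944,1.2,0,0,0],[0,0,2,0,0,0.082],[0,0,2,0,0,0],[0,0,2,0,0,0],[0,0,2,0,0,0],[0,0,0,0,0,0],[0,0,0,0,0,0]]' 0.55 60
python3 - <<'E'
from h import *
W=snap("wrist","w7")
print(to([.465,-.398,.12],down(-.074)))
E
```

```text
clock: 13.48
position: [0.4633, -0.3982, 0.1229]
eef_rot: [-0.001, 0.734, 0.68, -0.0]
ft_force: [0.3, -0.7, 0.3]
opening: 0.0481
finger_force: 0.0
(array([0.08, 0.1 , 0.42]), array([-0.   ,  0.   , -0.003]))
```

View pics/w7.png

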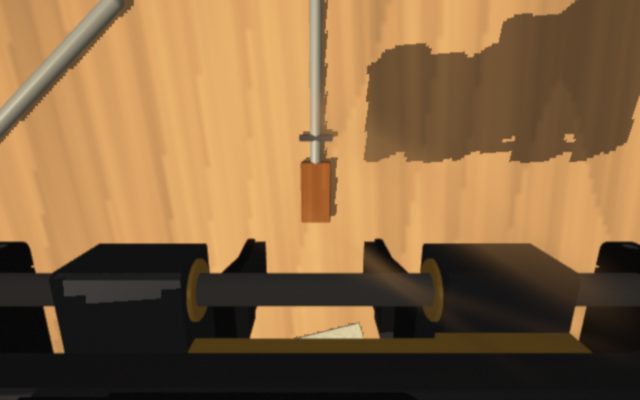

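The grip's front edge is at (315,162), its rear edge at (315.5,221), the shoulder at (316.5,137) and the rod at (317,20).

Run:
```python
from h import *
W=load("w7")
o=plane(W,315,161,.007);e=plane(W,315.5,221,.007);s=plane(W,316.5,137,.007);f=plane(W,317,20,.0045)
print(o,e,s,f,np.linalg.norm(o-e),np.linalg.norm(o-s))
d=f-e;yaw=np.arctan2(-d[0],d[1]);print("yaw",yaw)
d[2]=0;u=d/np.linalg.norm(d)
# two-view height of grip front/tip: origin seen in w6 and w7
print(tri([(load("w6"),[265,329]),(W,[315,161])]),tri([(load("w6"),[266,314]),(W,[316.5,137])]))
g=o-u*.033;R=down(yaw)*Ro.from_rotvec([0,.12,0])
print(g,to([g[0],g[1],.03],R),to([g[0],g[1],.0035],R),R.apply([0,0,1]))
```

```text
[ 0.46565787 -0.36573793  0.007     ] [ 0.46235964 -0.41504585  0.007     ] [ 0.46820516 -0.34731759  0.007     ] [ 0.47467009 -0.26508357  0.0045    ] 0.04941810900624223 0.018595629710831736
yaw -0.08190661700873775
(array([ 0.46627812, -0.36494973,  0.01373014]), np.float64(1.3363760527502109)) (array([ 0.46831362, -0.34763549,  0.0030775 ]), np.float64(0.27694550783445493))
[ 0.46295797 -0.3986273   0.007     ] (array([ 0.01, -0.1 ,  9.42]), array([-0.   ,  0.12 ,  0.005])) (array([ 1.000e-02, -1.000e-01,  1.207e+01]), array([-0.   ,  0.12 ,  0.005])) [ 0.00979426  0.11931088 -0.99280864]
```

```bash
python3 -m pendant '[[0,-0.05,2.4,0,0,0],[0,-0.05,2.4,0,0,0],[0,0,2.4,0,0,0],[0,0,2.2,0,0,0],[0,0,0,0,0.12,0],[-0.1,0,0.88,0,0,0],[-0.11,0,0.88,0,0,0],[-0.1,0,0.83,0,0,0],[0,0,0,0,0,0],[0,0,0,0,0,0]]' 0.55 60
python3 -m pendant '[[0,0,0,0,0,0],[0,0,0,0,0,0],[0,0,0,0,0,0],[0,0,0,0,0,0],[0,0,0,0,0,0],[0,0,0,0,0,0]]' 0 60
```

```text
clock: 14.37
position: [0.4638, -0.3971, 0.0034]
eef_rot: [-0.041, 0.732, 0.678, 0.044]
ft_force: [-0.6, 1.1, 0.2]
opening: 0.0478
finger_force: 0.0
clock: 14.87
position: [0.4631, -0.3984, 0.0037]
eef_rot: [-0.041, 0.733, 0.678, 0.044]
ft_force: [0.6, 0.7, 3.2]
opening: 0.023
finger_force: 60.0
```

```bash
python3 -m pendant '[[0.12,0,-0.99,0,0,0],[0.24,0,-1.98,0,0,0],[0.24,0,-1.98,0,0,0],[0.24,0,-1.98,0,0,0],[0.12,0,-0.99,0,0,0],[0,0,0,0,0,0],[0,0,0,0,0,0],[0,0,0,0,0,0]]'
python3 - <<'E'
from h import *
s=arm.read_state();R=rot(s["eef_rot"])
W=snap("wrist","w8");T=snap("top","t8");S=snap("scene","s8")
m=np.zeros((600,800,3),np.uint8)
m[:280,:420]=crop(W,200,40,410,180,2);m[:280,420:]=crop(T,355,165,450,235,4)[:280,:380]
c=crop(S,210,215,330,295,4);m[280:600,:480]=c[:320];c=crop(T,295,145,335,225,4);m[280:600,480:640]=c
c=crop(S,310,185,390,245,2);
m[280:400,640:800]=c
cv2.imwrite("pics/m8.png",m)
g=s["position"]+R.apply([0,0,.0])
# predicted axis: grip point TCP
u=Ro.from_rotvec([0,0,-.08]).apply([0,1,0]);ax=s["position"]+[0,0,.001]
for n,o in(("grip",0),("shoulder",.033+.018),("tip",.203)):
    X=ax+u*o;print(n,X.round(4),"W",((proj(W,X)-[200,40])*2).round(),"T",((proj(T,X)-[355,165])*4).round(),"S",((proj(S,X)-[210,215])*4).round()+[0,280])
E
```

```text
clock: 15.53
position: [0.4625, -0.3978, 0.0821]
eef_rot: [-0.041, 0.733, 0.677, 0.044]
ft_force: [0.6, 0.6, -1.6]
opening: 0.0229
finger_force: 60.0
grip [ 0.4625 -0.3978  0.0831] W [230. 440.] T [322. 137.] S [101. 680.]
shoulder [ 0.4666 -0.347   0.0831] W [231. 230.] T [257. 132.] S [162. 610.]
tip [ 0.4787 -0.1955  0.0831] W [ 233. -522.] T [ 64. 120.] S [328. 418.]
```

View pics/m8.png

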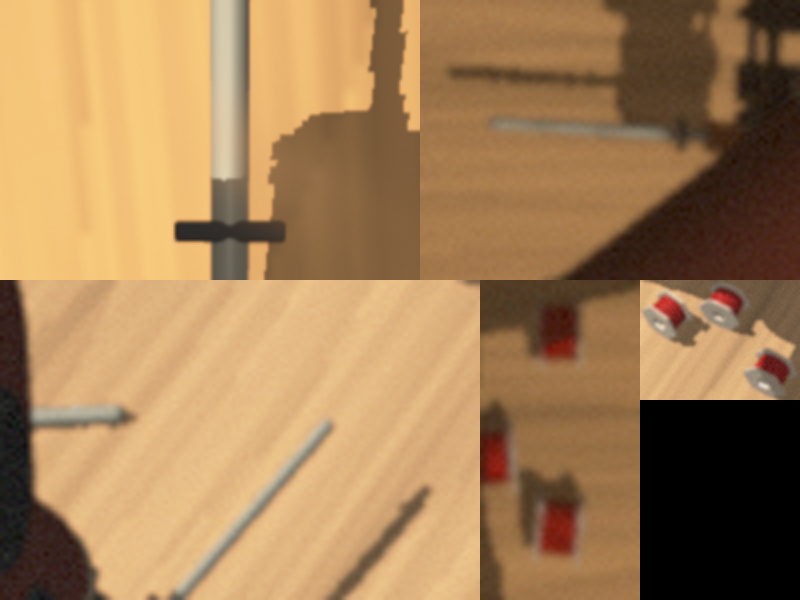

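The rod is held straight: tip seen at T(70,123) and S(330,424), predicted (64,120) and (328,418). The middle reel has been knocked, from scene (355,213) to about (351,195). I'll raise the wrist camera over the reels and segment them by colour.

```bash
cat >> h.py <<'E'
def reels(d,z=.045,amin=60,roi=None):
    """red blobs -> centre, world x,y, yaw of bore axis (short/long from minAreaRect at plane z)"""
    h=cv2.cvtColor(d["frame"],cv2.COLOR_RGB2HSV)
    m=(((h[...,0]<8)|(h[...,0]>172))&(h[...,1]>150)&(h[...,2]>50)).astype(np.uint8)
    n,l,st,ce=cv2.connectedComponentsWithStats(m);out=[]
    for i in range(1,n):
        if st[i,4]<amin: continue
        pts=np.argwhere(l==i)[:,::-1].astype(float)
        w=np.array([plane(d,u,v,z)[:2] for u,v in pts])
        r=cv2.minAreaRect((w*1000).astype(np.float32))
        out.append((ce[i].round(1),w.mean(0).round(4),(np.ptp(w,0)).round(3),[np.round(x,1) for x in r],st[i,4]))
    return out
E
python3 - <<'E'
from h import *
for t in("w6","t8","s8"):
    print(t)
    for r in reels(load(t),amin=30): print(r)
print(to([.54,-.16,.30]))
E
```

```text
w6
(array([318.2,  50.5]), array([0.5407, 0.0032]), array([0.042, 0.03 ]), [array([540.9,   3.2]), array([28.9, 41.7]), np.float64(85.7)], np.int32(1052))
(array([236.9,  66.5]), array([ 0.4515, -0.0139]), array([0.043, 0.031]), [array([453.6, -14.4]), array([28.2, 40.3]), np.float64(82.7)], np.int32(888))
(array([562. ,  56.6]), array([ 0.807 , -0.0009]), array([0.011, 0.009]), [array([ 8.069e+02, -8.000e-01]), array([10.7,  9.1]), np.float64(0.5)], np.int32(83))
(array([381. ,  70.1]), array([ 0.6102, -0.0164]), array([0.043, 0.028]), [array([610.5, -16.4]), array([42.7, 27.9]), np.float64(2.0)], np.int32(1025))
(array([544.4,  88.3]), array([ 0.7937, -0.0339]), array([0.01, 0.01]), [array([793.7, -33.9]), array([9.9, 9.9]), np.float64(9.9)], np.int32(78))
(array([477.1, 228.1]), array([ 0.7396, -0.1988]), array([0.105, 0.049]), [array([ 738.1, -195.6]), array([104. ,  47.8]), np.float64(1.6)], np.int32(2455))
t8
(array([373. , 116.4]), array([ 0.7456, -0.2142]), array([0.092, 0.083]), [array([ 741.8, -215.7]), array([82.5, 91.8]), np.float64(89.0)], np.int32(445))
(array([314.4, 1
[... 1642 characters left out ...]
loat64(86.1)], np.int32(92))
(array([324.8, 199.5]), array([ 0.4579, -0.0127]), array([0.043, 0.03 ]), [array([458.8, -12.6]), array([22.6, 44.9]), np.float64(73.2)], np.int32(110))
(array([376.2, 228. ]), array([ 0.6165, -0.0139]), array([0.041, 0.024]), [array([617.4, -13.7]), array([22.9, 41.4]), np.float64(85.9)], np.int32(107))
(array([382.5, 320.4]), array([ 0.7462, -0.2174]), array([0.09 , 0.098]), [array([ 747.1, -216.3]), array([88.7, 97. ]), np.float64(29.8)], np.int32(1285))
(array([177. , 392.1]), array([ 0.4485, -0.5921]), array([0.08 , 0.059]), [array([ 447.5, -592.5]), array([89.1, 20. ]), np.float64(32.6)], np.int32(409))
(array([ 26.78,   5.83, -18.72]), array([0., 0., 0.]))
```

```bash
python3 -m pendant '[[2.68,0.583,-1.87,0,0,0],[2.68,0.583,-1.87,0,0,0],[2.68,0.583,-1.87,0,0,0],[2.68,0.583,-1.87,0,0,0],[2.68,0.583,-1.87,0,0,0],[2.68,0.583,-1.87,0,0,0],[2.68,0.583,-1.87,0,0,0],[2.68,0.583,-1.87,0,0,0],[2.68,0.583,-1.87,0,0,0],[2.68,0.583,-1.87,0,0,0],[0,0,0,0,0,0],[0,0,0,0,0,0]]'
python3 - <<'E'
from h import *
W=snap("wrist","w9")
for r in reels(W,amin=200): print(r)
h=cv2.cvtColor(W["frame"],cv2.COLOR_RGB2HSV)
cv2.imwrite("pics/w9c.png",crop(W,100,0,500,300,2))
print(rot(arm.read_state()["eef_rot"]).as_matrix().round(3))
E
```

```text
clock: 16.68
position: [0.5411, -0.1585, 0.3013]
eef_rot: [-0.04, 0.732, 0.679, 0.044]
ft_force: [0.0, -1.0, -1.5]
opening: 0.0228
finger_force: 60.0
(array([274.5,  23.8]), array([0.5106, 0.0412]), array([0.043, 0.031]), [array([510.9,  40.9]), array([42.5, 30.1]), np.float64(1.7)], np.int32(923))
(array([365.5,  69.8]), array([ 0.6104, -0.016 ]), array([0.042, 0.03 ]), [array([610.3, -15.7]), array([42.9, 28.9]), np.float64(3.6)], np.int32(904))
(array([229.7,  79.1]), array([ 0.4537, -0.0146]), array([0.041, 0.033]), [array([454.1, -15. ]), array([29.6, 41.3]), np.float64(84.2)], np.int32(850))
(array([483. , 224.6]), array([ 0.7441, -0.2079]), array([0.103, 0.084]), [array([ 741. , -204.7]), array([ 74. , 104.9]), np.float64(70.6)], np.int32(3677))
[[ 0.077  0.997  0.009]
 [ 0.99  -0.078  0.119]
 [ 0.119 -0.001 -0.993]]
```

View pics/w9c.png

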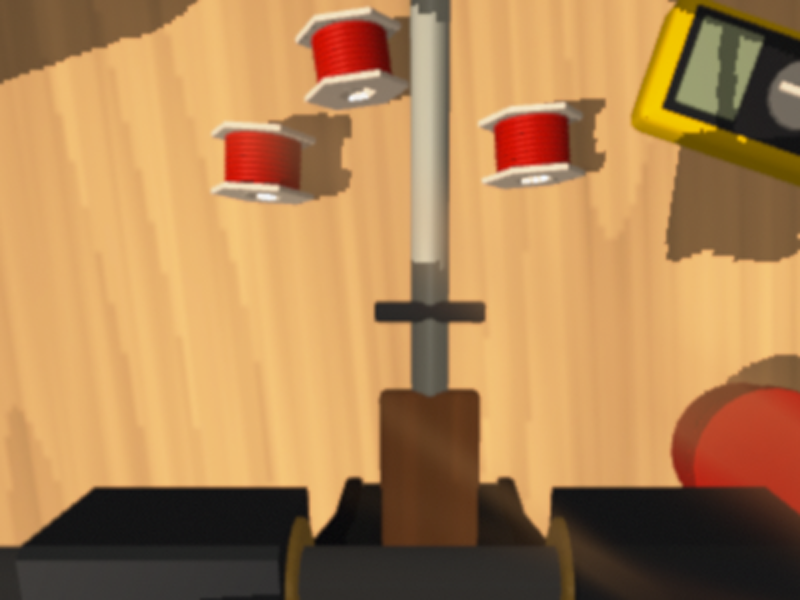

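The gripped spindle is straight and centred. The reels are at M (274,24), R (365,70) and L (230,79). I'll thread R first, then L, then M, and check the rod's pitch before going in.

```bash
cat >> h.py <<'E'
def pose(yaw,tilt=.12,pitch=0):
    return down(yaw)*Ro.from_rotvec([0,tilt+pitch,0])
def U(yaw): return np.array([-np.sin(yaw),np.cos(yaw),0])
E
python3 - <<'E'
from h import *
T,S=load("t8"),load("s8")
X,e=tri([(T,[372.2,195.4]),(S,[292.2,250.6])]);print("tip",X.round(4),e)
sh,_=tri([(T,[355+(682-420)/4-.4,165+133/4-.4]),(S,[210+178/4-.4,215+(597-280)/4-.4])]);print("shoulder",sh.round(4))
c=np.array([.6104,-.016,.027]);psi=.03;R=pose(psi)
p1=c-U(psi)*.251;p1[2]=.10;p2=p1.copy();p2[2]=.026;p3=c-U(psi)*.078;p3[2]=.026
print(p1,p2,p3)
print("A",to(p1,R));print("B",to(p2,pos=p1,Rc=R));print("C",to(p3,pos=p2,Rc=R))
E
```

```text
tip [ 0.4792 -0.1982  0.0816] 0.5604523424225363
shoulder [ 0.4703 -0.3412  0.098 ]
[ 0.61792887 -0.26688706  0.1       ] [ 0.61792887 -0.26688706  0.026     ] [ 0.61273965 -0.0939649   0.026     ]
A (array([-12.38,   8.6 ,  18.69]), array([ 0.012,  0.   , -0.107]))
B (array([-0.89,  0.  ,  7.35]), array([0., 0., 0.]))
C (array([17.18, -0.  ,  2.07]), array([0., 0., 0.]))
```

```bash
python3 -m pendant '[[-1.55,1.075,2.34,0,0,0],[-1.55,1.075,2.34,0,0,0],[-1.55,1.075,2.34,0,0,0],[-1.55,1.075,2.34,0,0,0],[-1.55,1.075,2.34,0,0,0],[-1.55,1.075,2.34,0,0,0],[-1.55,1.075,2.34,0,0,0],[-1.53,1.075,2.31,0,0,0],[0,0,0,0.012,0,-0.107],[-0.22,0,1.84,0,0,0],[-0.22,0,1.84,0,0,0],[-0.22,0,1.84,0,0,0],[-0.23,0,1.83,0,0,0],[0,0,0,0,0,0],[0,0,0,0,0,0]]'
python3 - <<'E'
from h import *
S=snap("scene","s10");T=snap("top","t10")
for r in reels(T,amin=60)+reels(S,amin=60): 
    if abs(r[1][1])<.1 and r[1][0]>.4: print(r[:3])
c=np.array([.6104,-.016,.027]);psi=.03;p3=c-U(psi)*.078;p3[2]=.026
print(to(p3,pose(psi)))
s=arm.read_state();tip=s["position"]+[0,0,.001]+.203*U(psi)
print(tip,"T",proj(T,tip),"S",proj(S,tip))
cv2.imwrite("pics/s10c.png",np.hstack([crop(S,290,180,410,270,5)[:,:400] if 0 else crop(S,320,200,400,290,5),crop(T,290,140,370,230,5)]))
E
```

```text
clock: 17.98
position: [0.6161, -0.268, 0.0248]
eef_rot: [-0.044, 0.696, 0.715, 0.041]
ft_force: [-0.3, -0.2, -0.9]
opening: 0.0229
finger_force: 60.0
(array([314.4, 157.6]), array([ 0.6099, -0.0189]), array([0.037, 0.026]))
(array([297. , 189.4]), array([0.5058, 0.039 ]), array([0.039, 0.026]))
(array([314.3, 206.6]), array([ 0.4489, -0.0164]), array([0.039, 0.026]))
(array([353.4, 193.8]), array([0.5137, 0.0442]), array([0.042, 0.025]))
(array([325.4, 199.9]), array([ 0.4597, -0.013 ]), array([0.042, 0.03 ]))
(array([376.3, 227.7]), array([ 0.6163, -0.0132]), array([0.041, 0.025]))
(array([17.3 , -0.04,  2.19]), array([ 0.001,  0.001, -0.002]))
[ 0.6118297  -0.06532042  0.02818984] T [328.48426436 157.92349907] S [364.28147999 245.05228752]
```

```bash
python3 -m pendant '[[1.07,0,0.13,0,0,0],[1.07,0,0.13,0,0,0],[1.07,0,0.13,0,0,0],[1.07,0,0.13,0,0,0],[1.07,0,0.13,0,0,0],[1.07,0,0.13,0,0,0],[0,0,0,0,0,0]]'
python3 - <<'E'
from h import *
S=snap("scene","s11");T=snap("top","t11")
for r in reels(T,amin=50)+reels(S,amin=50): 
    if abs(r[1][1])<.1 and r[1][0]>.58 and r[1][0]<.7: print(r[:3])
E
```

```text
clock: 18.67
position: [0.6168, -0.1984, 0.0264]
eef_rot: [-0.043, 0.694, 0.717, 0.043]
ft_force: [0.3, 1.0, -1.3]
opening: 0.0228
finger_force: 60.0
(array([314.4, 157.6]), array([ 0.6099, -0.0191]), array([0.037, 0.023]))
(array([376.4, 227.8]), array([ 0.6166, -0.0133]), array([0.041, 0.025]))
```

The reel did not move and the rod is in its bore. I'll push on, then lift with the tip pitched up.

```bash
python3 -m pendant '[[1.07,0,0.13,0,0,0],[1.07,0,0.13,0,0,0],[1.07,0,0.13,0,0,0],[1.07,0,0.13,0,0,0],[1.07,0,0.13,0,0,0],[1.07,0,0.13,0,0,0],[1.07,0,0.13,0,0,0],[1.07,0,0.13,0,0,0],[1.07,0,0.13,0,0,0],[1.07,0,0.13,0,0,0],[0,0,0,0,0,0]]'
python3 -m pendant '[[0.06,0,-0.5,0,0,0],[0.12,0,-1,0,0,0],[0,0,0,0,0.05,0],[0,0,0,0,0.05,0],[0.2,0,-1,0,0,0],[0.4,0,-2,0,0,0],[0.4,0,-2,0,0,0],[0.4,0,-2,0,0,0],[0,0,0,0,0,0],[0,0,0,0,0,0]]'
python3 - <<'E'
from h import *
W=snap("wrist","w12");S=snap("scene","s12");T=snap("top","t12")
for r in reels(T,amin=50)+reels(S,amin=50): 
    if abs(r[1][1])<.1 and r[1][0]>.4 and r[1][0]<.75: print(r[:3])
print("W");[print(r) for r in reels(W,z=.1,amin=200)]
s=arm.read_state();R=rot(s["eef_rot"]).as_matrix();print(s["position"],R.round(3))
E
```

```text
clock: 19.68
position: [0.6133, -0.0912, 0.0262]
eef_rot: [-0.043, 0.694, 0.717, 0.042]
ft_force: [0.7, 1.2, -2.1]
opening: 0.0228
finger_force: 60.0
clock: 20.52
position: [0.6139, -0.0972, 0.1147]
eef_rot: [-0.077, 0.693, 0.713, 0.077]
ft_force: [-1.4, -0.5, -1.3]
opening: 0.0228
finger_force: 60.0
(array([315.5, 152.5]), array([ 0.627 , -0.0228]), array([0.043, 0.023]))
(array([297.3, 189.1]), array([0.5068, 0.0379]), array([0.039, 0.023]))
(array([314.5, 206.6]), array([ 0.4489, -0.0172]), array([0.042, 0.029]))
(array([322.6, 197.2]), array([ 0.4488, -0.0098]), array([0.026, 0.026]))
(array([382.5, 214.1]), array([0.6103, 0.0313]), array([0.024, 0.025]))
W
(array([173.9,  30.3]), array([0.5374, 0.0176]), array([0.035, 0.025]), [array([538.1,  17.6]), array([22.9, 36.5]), np.float64(84.8)], np.int32(2604))
(array([316.8,  92.4]), array([ 0.6124, -0.0119]), array([0.049, 0.038]), [array([612.8, -11.6]), array([48.8, 37. ]), np.float64(2.4)], np.int32(6255))
(array([ 92.4, 114. ]), array([ 0.4952, -0.0266]), array([0.039, 0.027]), [array([495.3, -26.4]), array([22.7, 38.4]), np.float64(80.7)], np.int32(3038))
(array([600.5, 108.3]), array([ 0.7619, -0.0157]), array([0.009, 0.008]), [array([761.7, -15.8]), array([8.5, 7.8]), np.float64(1.7)], np.int32(212))
(array([578.3, 155.4]), array([ 0.7518, -0.0407]), array([0.009, 0.008]), [array([751.7, -40.7]), array([8.6, 7.9]), np.float64(1.7)], np.int32(213))
[ 0.61243577 -0.09617958  0.11196725] [[-0.028  1.    -0.007]
 [ 0.976  0.029  0.218]
 [ 0.218 -0.001 -0.976]]
```

Reel R hangs on the spindle, at (317,92) in the wrist image. I'll check the rod's sag from its grey profile against the predicted line, then work out the L approach.

```bash
cat >> h.py <<'E'
def rodcheck(tags,pos,R,offs=(.10,.12,.14,.16,.18,.195),w=7):
    """perp offset (px) of low-saturation rod from predicted axis; axis along tool frame with tilt .12"""
    Rm=R.as_matrix();u=R.apply([np.cos(.12),0,np.sin(.12)])
    n=R.apply([-np.sin(.12),0,np.cos(.12)])
    ax=pos-.001*n
    for t in tags:
        d=load(t);h=cv2.cvtColor(d["frame"],cv2.COLOR_RGB2HSV)[...,1].astype(np.float32)
        o=[]
        for s in offs:
            p=proj(d,ax+u*s);q=proj(d,ax+u*(s+.01));tv=(q-p)/np.linalg.norm(q-p);nv=np.array([-tv[1],tv[0]])
            k=np.arange(-w,w+.1,.25)
            pr=np.array([np.mean([cv2.getRectSubPix(h,(1,1),tuple((p+nv*a+tv*b).astype(float)))[0,0] for b in(-1,0,1)]) for a in k])
            wt=np.clip(np.median(pr)-10-pr,0,None);o.append((round(float((wt*k).sum()/wt.sum()),1) if wt.sum()>0 else None,int(np.median(pr)-pr.min())))
        print(t,nv.round(2),o)
E
python3 - <<'E'
from h import *
s=arm.read_state();R=rot(s["eef_rot"])
rodcheck(["t10","s10"],np.array([.6166,-.267,.0262]),pose(.03),offs=(.06,.10,.14,.16,.18,.195))
rodcheck(["t12","s12"],s["position"],R)
c=np.array([.4538,-.015,.027]);psi=-.08;Rn=pose(psi)
p1=c-U(psi)*.255;p1[2]=.11;p2=p1.copy();p2[2]=.029;p3=c-U(psi)*(.072+.036+.008);p3[2]=.029
q0=s["position"]+[0,-.16,.0]
print("A0",to(q0));print("A",to(p1,Rn,pos=q0));print("B",to(p2,pos=p1,Rc=Rn));print("C",to(p3,pos=p2,Rc=Rn));print(q0,p1,p2,p3)
E
```

```text
t10 [-0.05 -1.  ] [(0.1, 70), (0.3, 72), (0.2, 70), (0.3, 71), (0.3, 68), (0.1, 44)]
s10 [0.86 0.52] [(1.1, 82), (None, 8), (0.2, 67), (0.2, 68), (0.3, 66), (0.3, 64)]
t12 [-0.02 -1.  ] [(-0.3, 65), (-0.3, 74), (-0.3, 69), (-0.4, 50), (-0.4, 39), (-0.3, 22)]
s12 [0.86 0.51] [(-0.6, 63), (0.4, 70), (1.0, 38), (6.4, 10), (0.7, 66), (0.9, 63)]
A0 (array([-15.61,  -0.46,  -3.48]), array([0., 0., 0.]))
A (array([ -0.81, -17.93,   0.03]), array([-0.019, -0.099,  0.107]))
B (array([-0.97,  0.  ,  8.04]), array([0., 0., 0.]))
C (array([13.8 , -0.  ,  1.66]), array([0., 0., 0.]))
[ 0.61243577 -0.25617958  0.11196725] [ 0.43342175 -0.26918444  0.11      ] [ 0.43342175 -0.26918444  0.029     ] [ 0.4445299 -0.130629   0.029    ]
```

```bash
python3 -m pendant '[[-3.12,-0.09,-0.7,0,0,0],[-3.12,-0.09,-0.7,0,0,0],[-3.12,-0.09,-0.7,0,0,0],[-3.12,-0.09,-0.7,0,0,0],[-3.12,-0.09,-0.7,0,0,0],[-0.16,-3.59,0,0,0,0],[-0.16,-3.59,0,0,0,0],[-0.16,-3.59,0,0,0,0],[-0.16,-3.59,0,0,0,0],[-0.17,-3.59,0,0,0,0],[0,0,0,-0.009,-0.05,0.054],[0,0,0,-0.009,-0.05,0.054],[0,0,0,0,0,0],[0,0,0,0,0,0]]'
python3 - <<'E'
from h import *
S=snap("scene","s13");T=snap("top","t13")
for r in reels(T,amin=50)+reels(S,amin=50): 
    if abs(r[1][1])<.25 and r[1][0]>.4 and r[1][0]<.7: print(r[:3])
s=arm.read_state();R=rot(s["eef_rot"])
rodcheck(["t13","s13"],s["position"],R)
c=np.array([.4538,-.015,.027]);psi=-.08;Rn=pose(psi)
p2=c-U(psi)*.255;p2[2]=.029
print(s["position"],to(p2,Rn))
E
```

```text
clock: 21.83
position: [0.4341, -0.2681, 0.1108]
eef_rot: [-0.041, 0.732, 0.678, 0.045]
ft_force: [0.5, 0.3, -1.3]
opening: 0.0231
finger_force: 60.0
(array([297.2, 189.2]), array([0.5065, 0.038 ]), array([0.039, 0.023]))
(array([314.1, 206.8]), array([ 0.4484, -0.0158]), array([0.039, 0.026]))
(array([374. , 206.8]), array([ 0.4455, -0.2086]), array([0.042, 0.027]))
(array([353.5, 193.9]), array([0.514 , 0.0441]), array([0.043, 0.025]))
(array([324.8, 199.4]), array([ 0.4576, -0.0126]), array([0.043, 0.03 ]))
(array([281.3, 235.8]), array([ 0.4218, -0.1652]), array([0.047, 0.03 ]))
t13 [ 0.06 -1.  ] [(-0.2, 69), (-0.3, 63), (-0.3, 70), (-0.3, 66), (-0.2, 63), (-0.3, 58)]
s13 [0.75 0.67] [(0.2, 32), (0.3, 70), (0.3, 68), (0.5, 67), (0.4, 68), (0.8, 53)]
[ 0.43411092 -0.26917927  0.11070641] (array([-0.99, -0.07,  8.11]), array([-0.001, -0.001,  0.002]))
```

```bash
python3 -m pendant '[[-0.25,-0.07,2.0,0,0,0],[-0.25,0,2.0,0,0,0],[-0.25,0,2.0,0,0,0],[-0.24,0,2.1,0,0,0],[0,0,0,0,0,0],[1.13,0,0.136,0,0,0],[1.13,0,0.136,0,0,0],[1.13,0,0.136,0,0,0],[1.13,0,0.136,0,0,0],[1.13,0,0.136,0,0,0],[1.13,0,0.136,0,0,0],[0,0,0,0,0,0]]'
python3 - <<'E'
from h import *
S=snap("scene","s14");T=snap("top","t14")
for r in reels(T,amin=50)+reels(S,amin=50): 
    if abs(r[1][1])<.25 and r[1][0]>.4 and r[1][0]<.7: print(r[:3])
s=arm.read_state();R=rot(s["eef_rot"])
rodcheck(["t14","s14"],s["position"],R,offs=(.11,.12,.14,.155))
E
```

```text
clock: 22.93
position: [0.4398, -0.1979, 0.0303]
eef_rot: [-0.041, 0.732, 0.678, 0.045]
ft_force: [0.9, 0.2, -1.9]
opening: 0.0224
finger_force: 60.0
(array([297.3, 189.1]), array([0.5067, 0.0378]), array([0.039, 0.023]))
(array([314.2, 206.7]), array([ 0.4487, -0.0161]), array([0.039, 0.026]))
(array([349.1, 206.7]), array([ 0.447 , -0.1286]), array([0.042, 0.026]))
(array([353.5, 193.8]), array([0.5139, 0.0443]), array([0.042, 0.025]))
(array([324.7, 199.3]), array([ 0.4574, -0.0125]), array([0.042, 0.03 ]))
(array([301.2, 230.3]), array([ 0.456 , -0.1244]), array([0.043, 0.031]))
t14 [ 0.06 -1.  ] [(-0.2, 70), (-0.1, 67), (-0.1, 65), (-0.1, 66)]
s14 [0.75 0.66] [(0.1, 67), (0.1, 65), (0.2, 66), (0.1, 58)]
```

```bash
python3 -m pendant '[[1.16,0,0.14,0,0,0],[1.16,0,0.14,0,0,0],[1.16,0,0.14,0,0,0],[1.16,0,0.14,0,0,0],[1.16,0,0.14,0,0,0],[1.16,0,0.14,0,0,0],[0,0,0,0,0,0],[0.06,0,-0.5,0,0,0],[0.12,0,-1,0,0,0],[0,0,0,0,0.05,0],[0,0,0,0,0.05,0],[0.2,0,-1,0,0,0],[0.4,0,-2,0,0,0],[0.4,0,-2,0,0,0],[0.4,0,-2,0,0,0],[0,0,0,0,0,0],[0,0,0,0,0,0],[0,0,0,0,0,0]]'
python3 - <<'E'
from h import *
W=snap("wrist","w15");S=snap("scene","s15");T=snap("top","t15")
for r in reels(T,amin=50)+reels(S,amin=50): 
    if abs(r[1][1])<.25 and r[1][0]>.4 and r[1][0]<.75: print(r[:3])
print("W");[print(r[:4]) for r in reels(W,z=.1,amin=200)]
s=arm.read_state();R=rot(s["eef_rot"])
rodcheck(["t15","s15"],s["position"],R,offs=(.14,.16,.17,.18,.195))
print(s["position"])
E
```

```text
clock: 24.53
position: [0.4439, -0.1332, 0.1157]
eef_rot: [-0.074, 0.731, 0.674, 0.08]
ft_force: [0.1, 0.1, -2.3]
opening: 0.0228
finger_force: 60.0
(array([373.4, 117.4]), array([ 0.7421, -0.2152]), array([0.095, 0.089]))
(array([297.4, 188.9]), array([0.5075, 0.0376]), array([0.039, 0.026]))
(array([315. , 203.1]), array([ 0.4603, -0.0189]), array([0.039, 0.026]))
(array([329.6, 203.5]), array([ 0.4581, -0.0661]), array([0.042, 0.029]))
(array([324.7, 182.1]), array([0.4277, 0.0342]), array([0.046, 0.034]))
(array([314.4, 194.4]), array([ 0.4255, -0.0144]), array([0.045, 0.033]))
(array([353.4, 194.1]), array([0.5139, 0.0434]), array([0.042, 0.025]))
(array([382.5, 320.2]), array([ 0.7458, -0.2171]), array([0.091, 0.098]))
W
(array([315.4,  13.4]), array([ 0.4542, -0.0074]), array([0.053, 0.022]), [array([454.8,  -9.9]), array([18.4, 52.2]), np.float64(85.4)])
(array([315.8, 102.8]), array([ 0.4507, -0.0534]), array([0.05 , 0.039]), [array([450.8, -53. ]), array([36.5, 48.4]), np.float64(85.4)])
t15 [ 0.08 -1.  ] [(-0.3, 67), (-0.3, 68), (-0.4, 70), (-0.2, 40), (-0.3, 30)]
s15 [0.77 0.64] [(-6.2, 15), (0.8, 66), (0.8, 69), (1.1, 68), (1.4, 60)]
[ 0.4435786  -0.13295359  0.11499395]
```

Run:
```python
from h import *
s=arm.read_state()
c=np.array([.5108,.0412,.027]);psi=.03;Rn=pose(psi)
p1=c-U(psi)*.255;p1[2]=.115
print("A",to(p1,Rn),p1)
```

```text
A (array([-7.26,  8.11, -1.63]), array([ 0.017, -0.099, -0.109])) [ 0.51844885 -0.21368526  0.115     ]
```

```bash
python3 -m pendant '[[-2.42,0,-0.54,0,0,0],[-2.42,0,-0.54,0,0,0],[-2.42,0,-0.55,0,0,0],[0,2.7,0,0,0,0],[0,2.7,0,0,0,0],[0,2.71,0,0,0,0],[0,0,0,0.009,-0.05,-0.055],[0,0,0,0.008,-0.049,-0.054],[0,0,0,0,0,0],[0,0,0,0,0,0]]'
python3 - <<'E'
from h import *
W=snap("wrist","w16");S=snap("scene","s16");T=snap("top","t16")
for r in reels(T,amin=50)+reels(S,amin=50): 
    if abs(r[1][1])<.25 and r[1][0]>.4 and r[1][0]<.7: print(r[:3])
print("W");[print(r[:4]) for r in reels(W,z=.1,amin=200)]
s=arm.read_state();R=rot(s["eef_rot"])
rodcheck(["t16","s16"],s["position"],R,offs=(.145,.16,.17,.18,.195))
c=np.array([.5108,.0412,.027]);psi=.03;Rn=pose(psi)
p2=c-U(psi)*.255;p2[2]=.029;print(s["position"],to(p2,Rn))
E
```

```text
clock: 25.52
position: [0.5189, -0.2127, 0.1152]
eef_rot: [-0.044, 0.695, 0.716, 0.043]
ft_force: [-0.3, 0.4, -3.2]
opening: 0.0231
finger_force: 60.0
(array([355.4, 182. ]), array([ 0.5273, -0.1507]), array([0.043, 0.026]))
(array([340.5, 182.8]), array([ 0.5253, -0.1024]), array([0.04 , 0.023]))
(array([297.3, 189.1]), array([0.5069, 0.0378]), array([0.039, 0.026]))
(array([353.4, 193.8]), array([0.5136, 0.0444]), array([0.041, 0.023]))
(array([329. , 218.1]), array([ 0.4977, -0.0553]), array([0.045, 0.028]))
(array([319.3, 232.4]), array([ 0.4988, -0.1042]), array([0.046, 0.027]))
W
(array([311.6,  12.4]), array([ 0.5135, -0.0929]), array([0.046, 0.015]), [array([513.6, -94.5]), array([45.7, 14.7]), np.float64(1.8)])
(array([313.7, 104.7]), array([ 0.5159, -0.1366]), array([0.046, 0.035]), [array([ 516.1, -136.4]), array([46.2, 34.3]), np.float64(1.8)])
(array([588.3, 221.5]), array([ 0.6631, -0.1922]), array([0.056, 0.053]), [array([ 663.2, -194.6]), array([54. , 52.6]), np.float64(9.2)])
t16 [-0.04 -1.  ] [(-0.5, 69), (-0.5, 70), (-0.5, 66), (-0.5, 67), (-0.5, 55)]
s16 [0.83 0.56] [(0.5, 27), (0.8, 68), (0.8, 70), (1.1, 39), (1.8, 13)]
[ 0.51857428 -0.21434228  0.11581342] (array([-0.99, -0.03,  8.63]), array([ 0.002, -0.002, -0.003]))
```

```bash
python3 -m pendant '[[-0.25,0,2.1,0,0,0],[-0.25,0,2.1,0,0,0],[-0.25,0,2.1,0,0,0],[-0.24,0,2.15,0,0,0],[0,0,0,0,0,0],[1.13,0,0.136,0,0,0],[1.13,0,0.136,0,0,0],[1.13,0,0.136,0,0,0],[1.13,0,0.136,0,0,0],[1.13,0,0.136,0,0,0],[1.13,0,0.136,0,0,0],[0,0,0,0,0,0]]'
python3 - <<'E'
from h import *
S=snap("scene","s17");T=snap("top","t17")
for r in reels(T,amin=50)+reels(S,amin=50): 
    if abs(r[1][1])<.25 and r[1][0]>.4 and r[1][0]<.7: print(r[:3])
s=arm.read_state();R=rot(s["eef_rot"])
rodcheck(["t17","s17"],s["position"],R,offs=(.14,.15,.155,.16))
print(s["position"])
E
```

```text
clock: 26.67
position: [0.5177, -0.1415, 0.0312]
eef_rot: [-0.043, 0.694, 0.717, 0.043]
ft_force: [1.1, -0.0, -1.4]
opening: 0.0227
finger_force: 60.0
(array([320.1, 186.4]), array([ 0.5144, -0.0363]), array([0.04 , 0.026]))
(array([331.5, 186.6]), array([ 0.5134, -0.073 ]), array([0.036, 0.023]))
(array([297.4, 189.3]), array([0.5061, 0.0376]), array([0.04 , 0.023]))
(array([353.5, 193.8]), array([0.5139, 0.0443]), array([0.042, 0.025]))
(array([341.7, 215.4]), array([ 0.5217, -0.0302]), array([0.044, 0.025]))
(array([335.1, 225.3]), array([ 0.5224, -0.0648]), array([0.036, 0.025]))
t17 [-0.05 -1.  ] [(-0.2, 68), (-0.2, 72), (-0.2, 65), (-0.2, 48)]
s17 [0.84 0.55] [(0.2, 18), (-0.1, 56), (-0.0, 28), (0.5, 13)]
[ 0.51750766 -0.14422998  0.03120191]
```

```bash
python3 -m pendant '[[1.05,0,0.126,0,0,0],[1.05,0,0.126,0,0,0],[1.05,0,0.126,0,0,0],[1.05,0,0.126,0,0,0],[0,0,0,0,0,0],[0,0,0,0,0,0]]'
python3 -m pendant '[[0,0,0,0,0.04,0],[0.08,0,-0.5,0,0.02,0],[0.08,0,-0.5,0,0.04,0],[0.22,0,-1,0,0.03,0],[0.4,0,-2,0,0,0],[0.4,0,-2,0,0,0],[0.6,0,-2.5,0,0,0],[0,0,0,0,0,0],[0,0,0,0,0,0],[0,0,0,0,0,0]]'
python3 - <<'E'
from h import *
W=snap("wrist","w18");S=snap("scene","s18");T=snap("top","t18")
for r in reels(T,amin=30)+reels(S,amin=30): 
    if abs(r[1][1])<.25 and r[1][0]>.4 and r[1][0]<.7: print(r[:3])
print("W");[print(r[:4]) for r in reels(W,z=.1,amin=200)]
s=arm.read_state();R=rot(s["eef_rot"])
rodcheck(["t18","s18"],s["position"],R,offs=(.185,.19,.195,.2))
print(s["position"],R.as_matrix().round(3))
E
```

```text
clock: 27.27
position: [0.516, -0.1016, 0.031]
eef_rot: [-0.043, 0.695, 0.717, 0.043]
ft_force: [0.4, -0.1, -0.9]
opening: 0.023
finger_force: 60.0
clock: 28.1
position: [0.5153, -0.1058, 0.117]
eef_rot: [-0.089, 0.691, 0.712, 0.087]
ft_force: [0.4, -0.6, -3.8]
opening: 0.0228
finger_force: 60.0
(array([382.8, 159.1]), array([ 0.6014, -0.2419]), array([0.033, 0.032]))
(array([376.4, 178.4]), array([ 0.5379, -0.219 ]), array([0.072, 0.053]))
(array([320.4, 183.5]), array([ 0.5239, -0.0372]), array([0.04 , 0.023]))
(array([296.3, 184.5]), array([0.5218, 0.041 ]), array([0.043, 0.026]))
(array([308.5, 184.1]), array([0.5228, 0.0015]), array([0.04 , 0.023]))
(array([378. , 192.3]), array([ 0.4925, -0.2228]), array([0.039, 0.025]))
(array([367.8, 200.5]), array([ 0.4661, -0.1892]), array([0.058, 0.056]))
(array([375.2, 217.8]), array([ 0.41  , -0.2113]), array([0.122, 0.084]))
(array([355.4, 175.8]), array([0.4886, 0.0979]), array([0.046, 0.029]))
(array([348.4, 186.5]), array([0.4902, 0.057 ]), array([0.046, 0.026]))
(array([341.5, 197.7]), array([0.4928, 0.0164]), array([0.046, 0.032]))
W
(array([315.4,  25.1]), array([0.5117, 0.0173]), array([0.049, 0.031]), [array([511.8,  16. ]), array([48.8, 29.3]), np.float64(1.8)])
(array([314.5, 104.5]), array([ 0.5125, -0.0252]), array([0.048, 0.038]), [array([512.7, -24.8]), array([49. , 36.6]), np.float64(3.2)])
(array([559.7, 346.6]), array([ 0.6498, -0.1521]), array([0.019, 0.009]), [array([ 649.1, -151.3]), array([19. ,  8.8]), np.float64(1.7)])
t18 [-0.02 -1.  ] [(-1.4, 53), (-1.2, 46), (-1.2, 27), (None, 7)]
s18 [0.85 0.53] [(1.7, 68), (1.8, 63), (1.8, 33), (None, 5)]
[ 0.51510669 -0.10547696  0.11652231] [[-0.029  1.    -0.008]
 [ 0.968  0.03   0.248]
 [ 0.248 -0.    -0.969]]
```

All three reels are on and the neighbours are untouched. Next I'll hover beside the open case, offset to the front, to see both slots.

Run:
```python
from h import *
s=arm.read_state();R=rot(s["eef_rot"])
# sag fit at tip
u=R.apply([np.cos(.12),0,np.sin(.12)]);n=R.apply([-np.sin(.12),0,np.cos(.12)]);ax=s["position"]-.001*n
A=[];b=[]
for t,o in(("t18",-1.2),("s18",1.8)):
    d=load(t);p=proj(d,ax+u*.193);q=proj(d,ax+u*.203);tv=(q-p)/np.linalg.norm(q-p);nv=np.array([-tv[1],tv[0]])
    A.append([(proj(d,ax+u*.193-n*.01)-p)@nv/10,(proj(d,ax+u*.193+R.apply([0,.01,0]))-p)@nv/10]);b.append(o)
print("tip up/lateral mm",np.linalg.solve(A,b))
a=case()[2];p0=cw([-.09,-.09,.20]);print(p0)
print("A",to(p0));print("rot",to(p0,pose(a,.12,.13)))
```

```text
tip up/lateral mm [-19.96502577  -0.34267068]
[0.45833802 0.21669644 0.2       ]
A (array([33.43, -4.72, -0.05]), array([0., 0., 0.]))
rot (array([33.43, -4.72, -0.05]), array([-0.039, -0.001,  0.151]))
```

```bash
python3 -m pendant '[[0.25,0,-0.97,0,0,0],[0.5,0,-1.94,0,0,0],[0.5,0,-1.94,0,0,0],[0.25,0,-0.97,0,0,0],[0,0,0,0,0,0]]'
python3 -m pendant '[[2.28,-0.337,0.412,0,0,0],[2.28,-0.337,0.412,0,0,0],[2.28,-0.337,0.412,0,0,0],[2.28,-0.337,0.412,0,0,0],[2.28,-0.337,0.412,0,0,0],[2.28,-0.337,0.412,0,0,0],[2.28,-0.337,0.412,0,0,0],[2.28,-0.337,0.412,0,0,0],[2.28,-0.337,0.412,0,0,0],[2.28,-0.337,0.412,0,0,0],[2.28,-0.337,0.412,0,0,0],[2.28,-0.337,0.412,0,0,0],[2.28,-0.337,0.412,0,0,0],[2.28,-0.337,0.412,0,0,0],[0,0,0,-0.02,0,0.075],[0,0,0,-0.02,0,0.075],[0,0,0,0,0,0],[0,0,0,0,0,0]]'
python3 - <<'E'
from h import *
W=snap("wrist","w19");S=snap("scene","s19");T=snap("top","t19")
s=arm.read_state();R=rot(s["eef_rot"]);print(s["position"],to(cw([-.09,-.09,.2]),pose(case()[2],.12,.13)))
rodcheck(["t19","s19"],s["position"],R,offs=(.18,.185,.19,.195,.2),w=12)
for t in("t19","s19"):
    [print(r[:2]) for r in reels(load(t),amin=30) if .1<r[1][1]<.5]
c=crop(W,300,0,640,250,2.35)
for X in [(x,y,.088) for y in(-.073,.073) for x in(-.0065,.0065)]+[(.052,-.075,.088),(-.052,-.075,.088),(.052,.075,.088),(-.052,.075,.088)]:
    p=proj(W,cw(X));print(X,((p-[300,0])*2.35).round())
cv2.imwrite("pics/w19c.png",cv2.convertScaleAbs(c,alpha=1.8,beta=20))
E
```

```text
clock: 28.67
position: [0.5171, -0.1059, 0.1803]
eef_rot: [-0.088, 0.691, 0.712, 0.089]
ft_force: [-0.1, 0.3, -3.3]
opening: 0.0224
finger_force: 60.0
clock: 30.17
position: [0.4582, 0.2162, 0.2002]
eef_rot: [-0.082, 0.743, 0.657, 0.094]
ft_force: [-0.4, -1.0, -3.2]
opening: 0.0231
finger_force: 60.0
[0.45895351 0.21603102 0.20067001] (array([ 0.04, -0.07,  0.08]), array([ 0.002, -0.001,  0.003]))
t19 [ 0.12 -0.99] [(-1.0, 68), (-1.0, 70), (-1.0, 62), (-1.0, 29), (None, 3)]
s19 [0.74 0.67] [(2.2, 71), (2.2, 64), (2.2, 36), (None, 7), (None, 1)]
(array([247.3, 195. ]), array([0.4903, 0.2001]))
(array([265.2, 191. ]), array([0.5021, 0.142 ]))
(array([195.6, 194.2]), array([0.4949, 0.3683]))
(array([182.5, 194.1]), array([0.4962, 0.4111]))
(array([208.3, 196. ]), array([0.4884, 0.327 ]))
(array([274. , 268.7]), array([0.2527, 0.1143]))
(array([277.2, 304.3]), array([0.1413, 0.1045]))
(array([399.8,  78.4]), array([0.4183, 0.4992]))
(-0.0065, -0.073, 0.088) [277. 506.]
(0.0065, -0.073, 0.088) [315. 506.]
(-0.0065, 0.073, 0.088) [281.  79.]
(0.0065, 0.073, 0.088) [319.  79.]
(0.052, -0.075, 0.088) [447. 512.]
(-0.052, -0.075, 0.088) [145. 511.]
(0.052, 0.075, 0.088) [452.  74.]
(-0.052, 0.075, 0.088) [148.  72.]
```

View pics/w19c.png

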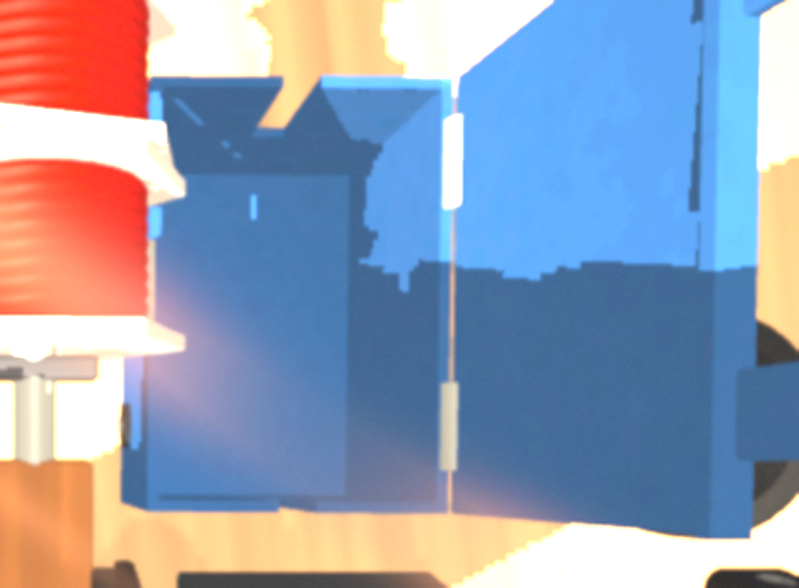

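Both slots sit where the model puts them: the left slot's top corners are at (281,78) and (321,76), predicted (281,79) and (319,79), and the right slot is at (278–315,510). Now the rod's true axis and the approach above the slots.

```bash
cat >> h.py <<'E'
def axisfit(tt,st,pos,R,offs=(.18,.185,.19),w=12):
    """solve tip-up / lateral offset (mm at .185) of the rod vs the tool's nominal axis"""
    import io,contextlib
    u=R.apply([np.cos(.12),0,np.sin(.12)]);n=R.apply([-np.sin(.12),0,np.cos(.12)]);ax=pos-.001*n;A=[];b=[]
    for t in(tt,st):
        f=io.StringIO()
        with contextlib.redirect_stdout(f): rodcheck([t],pos,R,offs,w)
        import re
        o=[x for x in re.findall(r"\((-?[\d.]+|None), (\d+)\)",f.getvalue())]
        o=np.median([float(x) for x,c in o if x!="None" and int(c)>25])
        d=load(t);s=.185;p=proj(d,ax+u*s);q=proj(d,ax+u*(s+.01));tv=(q-p)/np.linalg.norm(q-p);nv=np.array([-tv[1],tv[0]])
        A.append([(proj(d,ax+u*s-n*.01)-p)@nv/10,(proj(d,ax+u*s+R.apply([0,.01,0]))-p)@nv/10]);b.append(o)
    v=np.linalg.solve(A,b);tip=ax+u*.185-n*v[0]*.001+R.apply([0,.001*v[1],0])
    d=tip-ax;d/=np.linalg.norm(d);return v,d,np.arcsin(d[2]),np.arctan2(-d[0],d[1])
E
python3 - <<'E'
from h import *
s=arm.read_state();R=rot(s["eef_rot"])
v,d,pt,yw=axisfit("t19","s19",s["position"],R);print(v,"pitch",pt,"yaw",yw,"case",case()[2])
p=cw([0,-.114,.20]);Rn=pose(case()[2],.12,.10)
print(to(p),to(p,Rn))
E
```

```text
[-17.36765689  -1.02454705] pitch 0.037030989257441596 yaw -0.11861914902373683 case -0.12666017797899312
(array([-2.31,  8.92, -0.5 ]), array([0., 0., 0.])) (array([-2.31,  8.92, -0.5 ]), array([ 0.002, -0.031,  0.003]))
```

```bash
python3 - <<'E'
from h import *
for a,b,p,R in(("t8","s8",[.4625,-.3978,.0821],pose(-.08)),("t13","s13",[.4338,-.2690,.1107],pose(-.08)),("t16","s16",[.5186,-.214,.1155],pose(.03)),("t15","s15",[.4438,-.133,.1152],pose(-.08,.12,.1)),("t18","s18",[.5151,-.1055,.1166],pose(.03,.12,.13))):
    v,d,pt,yw=axisfit(a,b,np.array(p),R);print(a,v.round(1),"pitch",round(pt,3),"yaw",round(yw,3))
E
python3 -m pendant '[[-0.33,1.27,-0.07,0,0,0],[-0.33,1.27,-0.07,0,0,0],[-0.33,1.27,-0.07,0,0,0],[-0.33,1.27,-0.07,0,0,0],[-0.33,1.27,-0.07,0,0,0],[-0.33,1.27,-0.07,0,0,0],[-0.33,1.3,-0.08,0,0,0.003],[0,0,0,0,-0.03,0],[0,0,0,0,0,0],[0,0,0,0,0,0],[0,0,0,0,0,0]]'
python3 - <<'E'
from h import *
S=snap("scene","s20");T=snap("top","t20")
s=arm.read_state();R=rot(s["eef_rot"])
rodcheck(["t20","s20"],s["position"],R,offs=(.18,.185,.19,.195,.2),w=12)
print(axisfit("t20","s20",s["position"],R),s["position"],s["torque"],s["ft_force"])
p=cw([0,-.114,.20]);Rn=pose(case()[2],.12,.10);print(to(p,Rn))
E
```

```text
t8 [-3.  -0.5] pitch -0.016 yaw -0.077
t13 [-3.3 -0.2] pitch -0.018 yaw -0.079
t16 [-12.9   1.2] pitch -0.07 yaw 0.024
t15 [-4.8  1.5] pitch 0.074 yaw -0.088
t18 [-20.7  -0.5] pitch 0.019 yaw 0.033
clock: 31.23
position: [0.5444, 0.182, 0.2003]
eef_rot: [-0.072, 0.746, 0.657, 0.084]
ft_force: [-0.2, 0.9, -3.4]
opening: 0.0232
finger_force: 60.0
t20 [ 0.13 -0.99] [(-1.3, 69), (-1.3, 68), (-1.3, 60), (-1.4, 32), (None, 6)]
s20 [0.75 0.67] [(2.1, 71), (2.1, 63), (2.1, 33), (None, 7), (None, 1)]
(array([-18.44366505,  -0.65015446]), array([0.12433383, 0.99223765, 0.00235498]), np.float64(0.0023549810563250196), np.float64(-0.12465677240862097)) [0.54434112 0.18189834 0.20052469] [-0.88982564  0.18056546 -0.00772873] [-0.86893955 -1.36538718 -3.62267767]
(array([-0.05,  0.03,  0.04]), array([ 0.003, -0.002, -0.001]))
```

The rod is level and aligned with the slots, with a yaw error of 0.002 rad. I'll lower it into them in two stages.

```bash
python3 -m pendant '[[-0.3,0,1.35,0,0,0],[-0.3,0,1.35,0,0,0],[-0.3,0,1.35,0,0,0],[-0.3,0,1.35,0,0,0],[-0.3,0,1.35,0,0,0],[-0.3,0,1.35,0,0,0],[-0.3,0,1.35,0,0,0],[-0.2,0,0.9,0,0,0],[0,0,0,0,0,0],[0,0,0,0,0,0]]'
python3 - <<'E'
from h import *
S=snap("scene","s21");T=snap("top","t21")
s=arm.read_state();R=rot(s["eef_rot"]);print(s["position"],s["torque"],s["ft_force"],to(cw([0,-.114,.05]),pose(case()[2],.12,.10)))
rodcheck(["t21","s21"],s["position"],R,offs=(.19,.195,.2),w=10)
for t in("t21","s21"):
    [print(r[:2]) for r in reels(load(t),amin=20) if .1<r[1][1]<.5]
E
```

```text
clock: 32.17
position: [0.5447, 0.182, 0.0945]
eef_rot: [-0.072, 0.746, 0.656, 0.084]
ft_force: [0.5, 0.7, -3.5]
opening: 0.0226
finger_force: 60.0
[0.54550321 0.18223487 0.09551674] [-0.95647238  0.1369434   0.01640591] [ 0.08723018 -0.57636296 -2.84879814] (array([-1.08, -0.1 ,  4.42]), array([ 0.004, -0.002, -0.001]))
t21 [ 0.13 -0.99] [(-1.2, 55), (-1.2, 28), (None, 6)]
s21 [0.75 0.66] [(2.1, 41), (9.6, 23), (10.0, 22)]
(array([257.9, 156.8]), array([0.6156, 0.1658]))
(array([203.9, 170.8]), array([0.5717, 0.3426]))
(array([215.6, 171.7]), array([0.5682, 0.3041]))
(array([227.8, 172.8]), array([0.5639, 0.2643]))
(array([271.4, 179.9]), array([0.5382, 0.1217]))
(array([266.8, 187.5]), array([0.5134, 0.1369]))
(array([271.1, 194.2]), array([0.4913, 0.1229]))
(array([261.1, 195.4]), array([0.4878, 0.1553]))
(array([268.8, 207.8]), array([0.4471, 0.1304]))
(array([271.4, 217.4]), array([0.416, 0.122]))
(array([269.2, 225.1]), array([0.3912, 0.129 ]))
(array([273.6, 251.6]), array([0.3063, 0.1153]))
(array([267.4, 297.6]), array([0.1626, 0.1352]))
(array([267.4, 306.8]), array([0.1341, 0.1352]))
(array([273., 326.]), array([0.0749, 0.1178]))
(array([422.6, 117.6]), array([0.5522, 0.3898]))
(array([416.1, 126.3]), array([0.551 , 0.3488]))
```

```bash
python3 -m pendant '[[-0.11,0,0.49,0,0,0],[-0.11,0,0.49,0,0,0],[-0.11,0,0.49,0,0,0],[-0.11,0,0.49,0,0,0],[-0.11,0,0.49,0,0,0],[-0.11,0,0.49,0,0,0],[0,0,0,0,0,0],[0,0,0,0,0,0]]'
python3 -m pendant '[[-0.055,0,0.245,0,0,0],[-0.055,0,0.245,0,0,0],[-0.055,0,0.245,0,0,0],[-0.055,0,0.245,0,0,0],[0,0,0,0,0,0],[0,0,0,0,0,0]]'
python3 - <<'E'
from h import *
s=arm.read_state();print(s["position"],s["torque"],s["ft_force"],to(cw([0,-.114,.05]),pose(case()[2],.12,.10)))
E
```

```text
clock: 32.93
position: [0.5447, 0.182, 0.0639]
eef_rot: [-0.072, 0.746, 0.656, 0.083]
ft_force: [0.5, 0.2, -2.2]
opening: 0.0226
finger_force: 60.0
clock: 33.43
position: [0.5449, 0.182, 0.0541]
eef_rot: [-0.072, 0.746, 0.656, 0.084]
ft_force: [-0.5, -0.2, -3.1]
opening: 0.0228
finger_force: 60.0
[0.54485975 0.18204063 0.05412942] [-0.88750192  0.130362    0.02070689] [-0.52540991 -0.15860589 -3.14912619] (array([-0.14, -0.02,  0.39]), array([ 0.003, -0.001, -0.001]))
```

```bash
python3 -m pendant '[[-0.045,0,0.2,0,0,0],[-0.022,0,0.1,0,0,0],[0,0,0,0,0,0],[0,0,0,0,0,0],[0,0,0,0,0,0]]'
python3 -m pendant '[[-0.022,0,0.1,0,0,0],[-0.022,0,0.1,0,0,0],[0,0,0,0,0,0],[0,0,0,0,0,0],[0,0,0,0,0,0]]'
python3 - <<'E'
from h import *
s=arm.read_state();print(s["position"],s["torque"],s["ft_force"])
S=snap("scene","s22");T=snap("top","t22");R=rot(s["eef_rot"])
rodcheck(["t22","s22"],s["position"],R,offs=(.185,.19,.195,.2),w=10)
for t in("t22","s22"):
    [print(r[:2]) for r in reels(load(t),amin=20) if .24<r[1][1]<.5]
E
```

```text
clock: 33.85
position: [0.545, 0.1821, 0.0513]
eef_rot: [-0.072, 0.746, 0.656, 0.084]
ft_force: [0.2, 0.3, -3.5]
opening: 0.0228
finger_force: 60.0
clock: 34.27
position: [0.545, 0.1821, 0.0492]
eef_rot: [-0.072, 0.746, 0.656, 0.084]
ft_force: [0.6, 0.1, -3.1]
opening: 0.0226
finger_force: 60.0
[0.54499427 0.18206845 0.04918174] [-0.92221548  0.10899194  0.00286988] [ 0.59981398  0.11510951 -3.11493974]
t22 [ 0.13 -0.99] [(-2.1, 21), (-1.8, 22), (-0.5, 20), (None, 6)]
s22 [0.75 0.66] [(1.0, 102), (0.1, 89), (-1.5, 64), (-3.5, 50)]
(array([207.6, 173.6]), array([0.5625, 0.3303]))
(array([219.3, 174.3]), array([0.5595, 0.2919]))
(array([230.5, 175.1]), array([0.5561, 0.2554]))
(array([418.8, 127.4]), array([0.5596, 0.3492]))
(array([413.9, 137.2]), array([0.564 , 0.3081]))
```

```bash
python3 -m pendant '[[-0.022,0,0.1,0,0,0],[-0.022,0,0.1,0,0,0],[0,0,0,0,0,0],[0,0,0,0,0,0],[0,0,0,0,0,0]]'
python3 -m pendant '[[-0.022,0,0.1,0,0,0],[0,0,0,0,0,0],[0,0,0,0,0,0],[0,0,0,0,0,0]]'
python3 - <<'E'
from h import *
s=arm.read_state();print(s["position"],s["torque"],s["ft_force"])
E
```

```text
clock: 34.78
position: [0.5452, 0.182, 0.0474]
eef_rot: [-0.072, 0.746, 0.656, 0.084]
ft_force: [-1.4, -1.3, 0.7]
opening: 0.0225
finger_force: 60.0
clock: 35.12
position: [0.5453, 0.182, 0.0464]
eef_rot: [-0.072, 0.746, 0.656, 0.084]
ft_force: [-0.8, -2.7, 3.7]
opening: 0.023
finger_force: 60.0
[0.54527536 0.18203182 0.04640261] [-0.7840643   0.41014991  0.11156291] [-0.82680112 -2.74745528  3.66249172]
```

```bash
python3 -m pendant '[[0,0,0,0,0,0],[0,0,0,0,0,0],[0,0,0,0,0,0],[0,0,0,0,0,0],[0,0,-0.5,0,0,0],[0,0,-1,0,0,0],[0,0,-2,0,0,0],[0,0,-2.5,0,0,0],[0,0,-3,0,0,0],[0,0,-3,0,0,0],[0,0,-3,0,0,0],[0,0,0,0,0,0],[0,0,0,0,0,0]]' 0.5 20
python3 - <<'E'
from h import *
s=arm.read_state();print(s["position"],s["ft_force"])
W=snap("wrist","w23");S=snap("scene","s23")
cv2.imwrite("pics/m23.png",np.hstack([crop(W,200,0,440,240,2.0),crop(S,380,80,440,160,6)[:480,:320]]))
for X in [(0,-.099,.050),(0,-.106,.050),(0,-.081,.050),(0,-.0626,.050),(0,.089,.050),(0,.075,.050),(0,-.073,.05)]:
    print(X,((proj(W,cw(X))-[200,0])*2).round(),((proj(S,cw(X))-[380,80])*6+[480,0]).round())
E
```

```text
clock: 36.2
position: [0.5417, 0.1491, 0.1954]
eef_rot: [-0.071, 0.746, 0.656, 0.086]
ft_force: [-0.8, -0.6, -0.1]
opening: 0.0436
finger_force: 0.0
[0.54166662 0.14907921 0.19536719] [-0.79715513 -0.64601895 -0.12615914]
(0, -0.099, 0.05) [225. 351.] [545. 478.]
(0, -0.106, 0.05) [225. 367.] [536. 487.]
(0, -0.081, 0.05) [225. 311.] [567. 454.]
(0, -0.0626, 0.05) [224. 269.] [589. 430.]
(0, 0.089, 0.05) [224. -80.] [764. 243.]
(0, 0.075, 0.05) [224. -47.] [748. 259.]
(0, -0.073, 0.05) [225. 293.] [577. 444.]
```

View pics/m23.png

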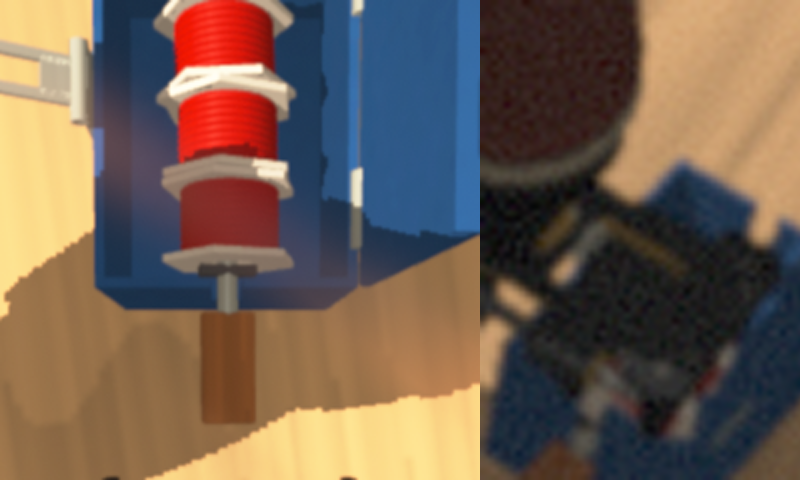

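The spindle is seated: neck in the right wall, grip front at (228,311) against a predicted (225,311), shoulder inside, all three reels hanging in the case. Next I'll raise the gripper, square it up and return to the left lid tab.

```bash
python3 -m pendant '[[0.67,0,-3,0,0,0],[0.67,0,-3,0,0,0],[0.67,0,-3,0,0,0],[0.67,0,-3,0,0,0],[0,0,0,0,-0.11,0],[0,0,0,0,-0.11,0],[0,0,0,0,0,-0.121],[0,0,0,0,0,-0.121],[0,0,0,0,0,-0.121],[0,0,0,0,0,-0.121],[0,0,0,0,0,-0.121],[0,0,0,0,0,-0.121],[0,0,0,0,0,-0.121],[0,0,0,0,0,-0.121],[0,0,0,0,0,-0.121],[0,0,0,0,0,-0.121],[0,0,0,0,0,-0.121],[0,0,0,0,0,-0.121],[0,0,0,0,0,-0.119]]' 0.38 20
python3 -m pendant '[[0,0,0,0,0,0],[0,0,0,0,0,0]]'
python3 - <<'E'
from h import *
s=arm.read_state();Rn=down(np.pi/2+case()[2])
al=np.arctan2(3,121)+1.70;t=cw([.052-.121*np.cos(al),.048,.0885+.121*np.sin(al)-.009]);print(t,s["position"],s["q"].round(2))
print(to([*t[:2],s["position"][2]],Rn),to(t,Rn))
E
```

```text
clock: 37.88
position: [0.5395, 0.1496, 0.3139]
eef_rot: [0.0, 0.061, 0.998, -0.0]
ft_force: [-0.2, -0.7, 0.1]
opening: 0.0331
finger_force: 0.0
clock: 38.05
position: [0.5397, 0.1495, 0.3144]
eef_rot: [0.001, 0.066, 0.998, 0.0]
ft_force: [0.9, 1.0, 0.7]
opening: 0.0329
finger_force: 0.0
[0.63504371 0.3333088  0.19906816] [0.53965857 0.14947276 0.31435089] [-0.57  0.11  0.24  1.55 -0.03  1.48  1.11]
(array([-7.040e+00,  1.948e+01,  1.000e-02]), array([ 0.   ,  0.001, -0.005])) (array([-7.03, 19.48, 11.54]), array([ 0.   ,  0.001, -0.005]))
```

```bash
python3 -m pendant '[[-1.2,3.24,0,0,0,0],[-1.2,3.24,0,0,0,0],[-1.2,3.25,0,0,0,0],[-1.2,3.25,0,0,0,0],[-1.2,3.25,0,0,0,0],[-1.2,3.25,0,0,0,0],[0,0,0,0,0,0],[0,0,2.8,0,0,0],[0,0,2.8,0,0,0],[0,0,2.8,0,0,0],[0,0,1.4,0,0,0],[0,0,1.4,0,0,0],[0,0,0,0,0,0],[0,0,0,0,0,0]]' 0.38 20
python3 -m pendant '[[0,0,0,0,0,0],[0,0,0,0,0,0],[0,0,0,0,0,0],[0,0,0,0,0,0]]' 0 20
python3 - <<'E'
from h import *
s=arm.read_state();print(s["position"])
W=snap("wrist","w24")
E
```

```text
clock: 39.22
position: [0.6361, 0.3334, 0.2029]
eef_rot: [0.001, 0.065, 0.998, -0.0]
ft_force: [-0.3, 0.3, -0.5]
opening: 0.0329
finger_force: 0.0
clock: 39.55
position: [0.6372, 0.3328, 0.2051]
eef_rot: [0.002, 0.065, 0.998, 0.0]
ft_force: [-0.8, -2.5, 4.3]
opening: 0.0196
finger_force: 20.0
[0.63724804 0.33284315 0.20508373]
```

```bash
python3 -m pendant '[[0.85,0,-0.1,0,0,0],[0.86,0,-0.04,0,0,0],[0.86,0,0.02,0,0,0],[0.85,0,0.08,0,0,0],[0.85,0,0.14,0,0,0],[0.83,0,0.2,0,0,0],[0.82,0,0.26,0,0,0],[0.8,0,0.32,0,0,0],[0.77,0,0.37,0,0,0],[0.74,0,0.42,0,0,0],[0.71,0,0.48,0,0,0],[0.68,0,0.53,0,0,0]]'
python3 -m pendant '[[0.64,0,0.57,0,0,0],[0.6,0,0.62,0,0,0],[0.55,0,0.66,0,0,0],[0.5,0,0.69,0,0,0],[0.45,0,0.73,0,0,0],[0.4,0,0.76,0,0,0],[0.35,0,0.78,0,0,0],[0.29,0,0.81,0,0,0],[0.23,0,0.83,0,0,0],[0.17,0,0.84,0,0,0],[0.11,0,0.85,0,0,0],[0.05,0,0.86,0,0,0],[0,0,0.3,0,0,0],[0,0,0,0,0,0],[0,0,0,0,0,0]]'
```

```text
clock: 40.6
position: [0.5405, 0.3454, 0.1763]
eef_rot: [0.001, 0.064, 0.998, 0.0]
ft_force: [2.3, -4.7, -0.9]
opening: 0.0198
finger_force: 20.0
clock: 41.85
position: [0.497, 0.3512, 0.0844]
eef_rot: [0.001, 0.064, 0.998, 0.0]
ft_force: [-4.5, -7.7, 11.0]
opening: 0.0197
finger_force: 20.0
```

```bash
python3 -m pendant '[[0,0,0,0,0,0],[0,0,0,0,0,0],[0,0,0,0,0,0],[0,0,-2,0,0,0],[0,0,-2.5,0,0,0],[0,0,0,0,0,0]]' 0.38 20
python3 -m pendant '[[0,0,0,0,0,0],[0,0,0,0,0,0],[0,0,0,0,0,0],[-0.5,0,1,0,0,0],[-0.5,0,1,0,0,0],[0,0,0.7,0,0,0],[0,0,0.5,0,0,0],[0,0,0.3,0,0,0],[0,0,0,0,0,0],[0,0,0,0,0,0]]' 0 20
```

```text
clock: 42.35
position: [0.4997, 0.3535, 0.1331]
eef_rot: [0.003, 0.064, 0.998, 0.003]
ft_force: [0.8, 0.4, 0.6]
opening: 0.0328
finger_force: 0.0
clock: 43.18
position: [0.5083, 0.3497, 0.0943]
eef_rot: [0.001, 0.064, 0.998, 0.0]
ft_force: [-3.5, -4.0, 12.1]
opening: 0.0002
finger_force: 6.1
```

The lid is shut: contact at z = 0.094 with 12 N. Next is the hasp.

```bash
python3 -m pendant '[[0,0,-2,0,0,0],[0,0,-2.5,0,0,0],[0,0,-2.5,0,0,0],[0,0,0,0,0,0],[0,0,0,0,0,0]]' 0.45 15
python3 - <<'E'
from h import *
Rn=down(np.pi/2+case()[2]);al=np.radians(172)
t=cw([-.055+.0475*np.cos(al),0,.0975+.0475*np.sin(al)-.009]);s=arm.read_state()
print(t,s["position"],to([*t[:2],s["position"][2]],Rn),to(t,Rn))
W=snap("wrist","w25")
# bright low-saturation hasp pixels
h=cv2.cvtColor(W["frame"],cv2.COLOR_RGB2HSV);m=((h[...,1]<70)&(h[...,2]>90)).astype(np.uint8);m[230:]=0
n,l,st,ce=cv2.connectedComponentsWithStats(m)
for i in range(1,n):
    if st[i,4]>60: print(st[i],plane(W,*ce[i],.11).round(4),ce[i].round(1))
for a in(-.009,.009):
    for X in[(-.055-.0427,a,.1147),(-.055,a,.0975)]: print(X,proj(W,cw(X)).round(1))
E
```

```text
clock: 43.6
position: [0.5089, 0.3506, 0.1647]
eef_rot: [0.002, 0.064, 0.998, 0.001]
ft_force: [0.3, -0.4, -1.0]
opening: 0.0262
finger_force: 0.0
[0.45776568 0.3074961  0.09511072] [0.50890716 0.35058676 0.16468446] (array([ 4.52, -4.93, -0.03]), array([ 0.003,  0.004, -0.002])) (array([ 4.55, -4.95,  6.92]), array([ 0.003,  0.004, -0.002]))
[ 216  145   47   82 2010] [0.4763 0.3055 0.11  ] [235.6 184.6]
(-0.09770000000000001, -0.009, 0.1147) [216.9 162.9]
(-0.055, -0.009, 0.0975) [228.2 221.9]
(-0.09770000000000001, 0.009, 0.1147) [247.  162.9]
(-0.055, 0.009, 0.0975) [254.8 221.8]
```

```bash
python3 - <<'E'
from h import *
W=load("w25")
for th in(2.5,2.76,2.9,3.0):
    c,s=np.cos(th),np.sin(th);o=[]
    for r,hh in((.048,-.0005),(.048,.0235),(.044,-.002)): # along strap, perp
        o.append(proj(W,cw([-.055+r*c-hh*s,-.009,.0975+r*s+hh*c])).round(1).tolist())
    print(th,o)
E
python3 -m pendant '[[1.13,-1.23,0,0,0,0],[1.13,-1.23,0,0,0,0],[1.13,-1.23,0,0,0,0],[1.13,-1.24,0,0,0,0],[0,0,0,0,0,0]]' 0.45 15
```

```text
2.5 [[212.0, 174.0], [218.9, 145.1], [213.1, 180.6]]
2.76 [[216.2, 160.4], [224.3, 141.7], [216.8, 167.5]]
2.9 [[218.7, 155.4], [227.1, 142.3], [219.0, 162.5]]
3.0 [[220.5, 152.9], [229.0, 143.7], [220.6, 159.8]]
clock: 44.07
position: [0.4548, 0.3047, 0.1618]
eef_rot: [0.0, 0.064, 0.998, -0.001]
ft_force: [0.1, -0.5, 0.4]
opening: 0.0387
finger_force: 0.0
```

The hasp is still at about 2.76 rad: its left edge is at u = 216 and its lip end at v = 145, against a predicted 216 and 142. I'll descend, pinch it and fold it back.

```bash
python3 -m pendant '[[0,0,1.8,0,0,0],[0,0,1.8,0,0,0],[0,0,1.8,0,0,0],[0,0,1.5,0,0,0],[0,0,0,0,0,0],[0,0,0,0,0,0]]' 0.45 15
python3 -m pendant '[[0,0,0,0,0,0],[0,0,0,0,0,0],[0,0,0,0,0,0],[0,0,0,0,0,0],[0,0,0,0,0,0]]' 0 15
python3 - <<'E'
from h import *
print(to(cw([-.055+.0475*np.cos(np.radians(172)),0,.0951])))
E
```

```text
clock: 44.57
position: [0.4567, 0.3065, 0.0932]
eef_rot: [0.0, 0.064, 0.998, -0.001]
ft_force: [-0.6, 0.4, 0.6]
opening: 0.039
finger_force: 0.0
clock: 44.98
position: [0.4577, 0.3077, 0.0952]
eef_rot: [0.002, 0.064, 0.998, 0.001]
ft_force: [0.3, 0.9, 0.8]
opening: 0.0177
finger_force: 15.0
(array([-0.01, -0.02,  0.01]), array([0., 0., 0.]))
```

```bash
python3 -m pendant '[[-0.15,0,-0.67,0,0,0],[-0.24,0,-0.65,0,0,0],[-0.33,0,-0.6,0,0,0],[-0.42,0,-0.55,0,0,0],[-0.49,0,-0.48,0,0,0],[-0.56,0,-0.41,0,0,0],[-0.61,0,-0.32,0,0,0],[-0.65,0,-0.23,0,0,0],[-0.68,0,-0.14,0,0,0],[-0.69,0,-0.04,0,0,0]]'
python3 -m pendant '[[-0.69,0,0.06,0,0,0],[-0.67,0,0.16,0,0,0],[-0.64,0,0.26,0,0,0],[-0.59,0,0.35,0,0,0],[-0.54,0,0.43,0,0,0],[-0.47,0,0.5,0,0,0],[-0.39,0,0.57,0,0,0],[-0.31,0,0.62,0,0,0],[-0.21,0,0.65,0,0,0],[0,0,0.2,0,0,0],[0,0,0,0,0,0],[0,0,0,0,0,0]]'
```

```text
clock: 45.82
position: [0.505, 0.3014, 0.1362]
eef_rot: [0.001, 0.064, 0.998, 0.001]
ft_force: [-2.0, 5.5, -0.6]
opening: 0.0177
finger_force: 15.0
clock: 46.82
position: [0.5516, 0.2953, 0.0978]
eef_rot: [0.003, 0.064, 0.998, 0.001]
ft_force: [4.1, 6.6, 1.3]
opening: 0.0175
finger_force: 15.0
```

```bash
python3 -m pendant '[[0,0,0,0,0,0],[0,0,0,0,0,0],[0,0,0,0,0,0],[0,0,-2,0,0,0],[0,0,-2.5,0,0,0],[0,0,0,0,0,0]]' 0.45 15
python3 -m pendant '[[0,0,0,0,0,0],[0,0,0,0,0,0],[0,0,0,0,0,0],[0,0,1,0,0,0],[0,0,0.8,0,0,0],[0,0,0.4,0,0,0],[0,0,0.2,0,0,0],[0,0,0,0,0,0],[0,0,0,0,0,0]]' 0 15
```

```text
clock: 47.32
position: [0.5518, 0.2951, 0.1468]
eef_rot: [0.004, 0.065, 0.998, 0.002]
ft_force: [1.4, 0.1, 1.0]
opening: 0.0383
finger_force: 0.0
clock: 48.07
position: [0.5501, 0.2961, 0.1199]
eef_rot: [0.002, 0.064, 0.998, 0.001]
ft_force: [-3.1, 1.0, 14.0]
opening: 0.0008
finger_force: 7.1
```

Contact came at z = 0.1199 m with 14 N, so the hasp is fully down. I'll retreat, check numerically and hand in.

```bash
python3 -m pendant '[[0,0,-2,0,0,0],[0,0,-3,0,0,0],[0,0,-3,0,0,0],[0,0,-3,0,0,0],[0,0,-1,0,0,0],[0,0,0,0,0,0],[0,0,0,0,0,0]]' 0.3 15
python3 - <<'E'
from h import *
W=snap("wrist","w26");g=cv2.cvtColor(W["frame"],cv2.COLOR_RGB2GRAY).astype(np.float32)
# compare case outline with the initial shut view w2: warp w2 via lid plane z=.0937 into w26
W2=load("w2");P=[cw((x,y,.0937)) for x in(-.081,.052) for y in(-.075,.075)]
H,_=cv2.findHomography(np.float32([proj(W2,X) for X in P]),np.float32([proj(W,X) for X in P]))
hs=lambda im:((lambda h:((h[...,0]>95)&(h[...,0]<130)&(h[...,1]>100)))(cv2.cvtColor(im,cv2.COLOR_RGB2HSV))).astype(np.uint8)
a=cv2.warpPerspective(hs(W2["frame"]),H,(640,400));b=hs(W["frame"]);a[225:]=0;b[225:]=0
print("blue IoU",(a&b).sum()/(a|b).sum())
hm=lambda im:((lambda h:((h[...,1]<110)&(h[...,2]>40)))(cv2.cvtColor(im,cv2.COLOR_RGB2HSV))).astype(np.uint8)
q=proj(W,cw((-.03,0,.0975))).astype(int);print(q)
for m in(cv2.warpPerspective(hm(W2["frame"]),H,(640,400)),hm(W["frame"])):
    n,l,st,ce=cv2.connectedComponentsWithStats(m);print([(st[i].tolist()) for i in range(1,n) if st[i,4]>150 and abs(ce[i][0]-q[0])<60 and abs(ce[i][1]-q[1])<60])
for t in[W]: print([r[:2] for r in reels(t,amin=200)])
print(arm.read_state()["clock"],arm.read_state()["ft_force"])
E
```

```text
clock: 48.65
position: [0.5493, 0.2949, 0.2376]
eef_rot: [0.001, 0.064, 0.998, 0.0]
ft_force: [-1.0, -0.5, -0.0]
opening: 0.0255
finger_force: 0.0
blue IoU 0.9427505676289328
[315 171]
[]
[]
[(array([605.8, 160.5]), array([0.5652, 0.5873]))]
48.7 [-0.64024666  0.10175684  0.85329135]
```

The view matches the first shut view (blue outline overlap 0.94), no reels are left outside, and the lid and hasp contact heights fit shut. I'm handing in.

```bash
python3 -c "
from bench import arm
print(arm.finish_job())"
```

```text
the job is handed in; nothing more can be done
None
```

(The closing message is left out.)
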